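# Unload the slide dryer with the hooked rake

## Robot

A 7-joint arm with a two-finger parallel gripper is mounted at the origin on a cart in front of the work surface, level with it; the furniture and walls round the work are solid. World frame = base frame: x ahead of the robot, y to its left, z up, the work surface at z = 0. Lengths are in m, angles in rad, forces in N, time in s.
With the tool pointing down it reaches from about 0.4 to 0.85 m from the base axis. Payload 4.5 kg.
Tool frame: the origin (TCP) lies at the very end of the fingers, on their centre line; the grasp point (between the pads) lies 19 mm behind it (r.grip_point_offset is the distance from the TCP to the grasp point, in m); z points along the fingers, y is the line along which they close (so a half turn about z gives the same grasp; the last joint's range is limited). The gripper opens to 88 mm and grips with 3 to 60 N. Pads are 18 mm wide; open, the fingers measure 123 mm over their backs; the gripper's body (75 mm by 187 mm) begins 45 mm behind the grasp point.
Start: joints at [-1.274, 0.689, -0.195, 1.565, 0.157, 0.902, -0.215], TCP at [0.162, 0.604, 0.239] pointing down, gripper open.
Joint ranges: [-3.01, 3.01], [-0.46, 2.08], [-1.47, 1.51], [0.13, 2.56], [-1, 4.14], [0.04, 2.09], [-2.66, 2.66]. Speed limits (rad/s): [2.57, 2.57, 3.14, 3.14, 3.14, 3.14, 3.14].

## Interface

Orientations are given as a unit quaternion [x, y, z, w].
In Python, from plant import r gives the robot as it stands.
- The arm moves only by the tool carry_out, never from a script. Its argument "rows" is a list of rows, each a list of 3 entries, a list of its own where there are three numbers: the shift along the tool's x, y, z in cm, then the turn, a rotation vector about the tool's x, y, z in degrees, then the closure, from 0 (fully open) to 1 (shut). A call has 1 to 12 rows; each row is the pose to reach, as a shift and turn from the pose commanded when the call began, along the tool's axes at that moment; what a row does not reach only later rows make up. A row lasts 1/10 s, in which the tool goes at most 50 mm and 8.59 degrees, less where a joint would pass 70% of its speed; a pose out of reach is approached as far as the arm can. A call with a gripper value outside its range is refused whole. The fingers move at their own pace and stop on an object; "newtons" is the grip in N (left out, the last holds). Time passes only in rows, so rows that repeat a pose let the fingers close. It gives the time, the measured TCP pose, the force, the opening and the grip force at its end, in the units of the state.
- r.get_state(): the state, without advancing time (a new reading comes with each control period).
- r.snapshot(name): name is "scene" or "top" or "wrist"; returns a dict with "image" (420x560x3 uint8, red, green, blue), "fx", "fy", "cx", "cy" (pixels), "pose" (4x4, takes a point from camera to world coordinates). Camera axes: x right, y up, looking along -z (the intrinsics and any distortion apply to the point x, -y, -z); pixel columns grow to the right and rows downward; lengths in m; the calibration is good to about 2 mm. The wrist camera is an equidistant fisheye: a pixel r from the principal point sees the ray r / f radians off the axis. A picture is of the moment at which its call begins. There is no depth.
- r.finish_job(): hands the job in; it is judged then, once.
The state is a dict: "clock": time; "q": joint angles; "qd": joint speeds; "joint_torque": joint torques, N m; "tool_pos": TCP position; "eef_rot": TCP orientation; "contact_force": force on the tool from outside, world axes, zero at the start; "moment": the same for the moment, N m; "opening": opening from 0.0 (shut) to 1.0 (fully open); "finger_force": force on a finger pad.
Only numpy, scipy, OpenCV 4.12 (cv2) and the standard library are available. Lean on these libraries where they do the work, as an engineer would, in place of code of your own. Each camera call takes 0.05 s, during which the arm holds its last target. There are 200 camera calls.

## Task

Unload the slide dryer: first slide the blower slider on the small console back to the standby mark between the two raised pips, then pull the round knob in front of it fully up so that the gate across the tunnels rises, and with the hooked rake draw every slide carrier that is in the dryer out of its tunnel. Set all the carriers flat and upright in the open tray and stand the rake back on its mat, and only then push the knob fully home; leave the other things on the bench where they are.

Things in the scene. Friction and masses are not known exactly. Their poses are not given: they have to be found in the camera images.
- dryer: Slide dryer, fixed: three parallel tunnels with clear roof, open towards the robot. Origin on the bench, middle of the mouth plane; x into the tunnels, y left, z up. Tunnel centres at y = +84, 0, -84 mm; each 68 wide, 100 high, 126 mm deep inside, the bench is its floor; walls between 16 mm; roof top at 105 mm (ridge at the back 119).
- gate (a joint): Height by which the gate bar across all three mouths is raised. At 0 the bar spans 33 to 58 mm above the bench, 2 to 12 mm in front of the mouths, and keeps the carriers in. It is linked to the pull knob and rises 2 mm per mm of knob travel; at 0.070 (knob fully out) it spans 103 to 128 mm and the tunnels are free.
- pull_knob (a joint): Pull knob on the console: 0 = fully home (down), 0.035 m = pulled straight up to its out stop. It stays wherever it is left. About 8 N to pull, less to push.
- knob_grip (a point): Middle of the pull knob's round black head (32 mm diameter, 24 mm high, top 10 mm above this point); moves with the knob. With the knob home it is 83 mm above the bench; the console's top is at 45 mm (a collar round the stem to 53 mm).
- blower (a joint): Blower slider on the console: travel 0 to 0.070 m along the console's y, growing to the left; it starts to the left of the standby mark, which is at 0.018; stays where it is left, about 2 N to move.
- slider_grip (a point): Middle of the slider's upright black cap, 22 mm (console x) by 16 mm (console y, its travel) by 28 mm high; 75 mm above the bench, 9 mm below the cap's top; the console's top is at 45 mm. Moves with the slider. Its track lies 70 mm behind the knob.
- standby_mark (a point): Where the middle of the slider's cap has to be: level with the two small raised steel pips beside the track, which show standby. Axes are the console's: x away from the robot, y along the track to the left, z up.
- rake_grip (a point): Hooked rake, loose, 0.2-0.33 kg, stands by itself: foot 50 (x) x 60 (y) x 8 mm, handle 30 (x) x 14 (y) mm rising to 116 mm, 8 mm shaft along +x centred 54 mm above the foot's underside, ending in a flat hook pointing down (20 mm wide, x = 144 to 150 mm, lower edge 30 mm above the underside). This point: on the handle's axis over the foot's centre, 95 mm above the underside; pinch here along y.
- bail_1 (a point): Slide carrier 1 (may be absent; all alike; tunnel varies): flat steel tray 90 (x) x 56 (y) mm, rims 14 mm high, ends alike, with a wire bail across its middle: bar 9 mm thick along y, 38 mm clear between its posts, bar centre 42 mm above the underside. This point: middle of the bar. 0.1-0.2 kg. Starts on the bench in a tunnel, bail 42-74 mm behind the mouth. Lift by the bail, pinched along x.
- bail_2 (a point): Slide carrier 2 (may be absent; all alike; tunnel varies): flat steel tray 90 (x) x 56 (y) mm, rims 14 mm high, ends alike, with a wire bail across its middle: bar 9 mm thick along y, 38 mm clear between its posts, bar centre 42 mm above the underside. This point: middle of the bar. 0.1-0.2 kg. Starts on the bench in a tunnel, bail 42-74 mm behind the mouth. Lift by the bail, pinched along x.
- bail_3 (a point): Slide carrier 3 (may be absent; all alike; tunnel varies): flat steel tray 90 (x) x 56 (y) mm, rims 14 mm high, ends alike, with a wire bail across its middle: bar 9 mm thick along y, 38 mm clear between its posts, bar centre 42 mm above the underside. This point: middle of the bar. 0.1-0.2 kg. Starts on the bench in a tunnel, bail 42-74 mm behind the mouth. Lift by the bail, pinched along x.
- tray: Open unloading tray, fixed: 240 mm (its x) by 124 mm (its y) outside, walls 4 mm thick and 16 mm high, floor 4 mm thick. Origin under its centre, on the bench. Three carriers fit in it side by side, each lying across it (carrier x along the tray's y), 70 mm apart.
- lab_tap: The bench's fixed tap, not used: a swan-neck about 0.3 m high whose base stands left of the work at x about 0.46, y about 0.3; its neck arches from there to the right, ending near y = 0.2. Keep the arm and gripper clear of it; the robot starts on its far (left) side.
- mat: Flat black rubber mat, fixed, 124 x 124 x 2 mm, the rake's place. Origin at its centre on the bench surface.
- jar_c: Bystander: specimen jar with a pale lid, 49 mm across, 68 mm high, at the back left. Origin under its centre.
- acid_bottle: Bystander: small brown dropper bottle with black cap, 33 mm across, 104 mm high, at the back left. Origin under its centre.
- wash_bottle: Bystander: white wash bottle with red cap and spout, 65x109x198 mm, at the back right. Origin under its centre.
- beaker: Bystander: glass beaker 56 mm across, 72 mm high, behind the mat. Origin under its centre.
- petri: Bystander: petri dish 88 mm across, 14 mm high, near the front edge. Origin under its centre.
- coverslips: Bystander: small white box 41x53x22 mm behind the tray. Origin under its centre.
- tissues: Bystander: flat pale tissue pack 67x101x14 mm near the front edge. Origin under its centre.

How it is judged:
On the way, in this order (a step that is already met when the one before it is completed fails the run):
1. the blower slider is at the standby mark (within 5 mm) (y of slider_grip in the frame of standby_mark between -0.005 and 0.005 m), for 0.2 s.
2. the pull knob is pulled fully out (within 4 mm of its stop) and the gate is up (value of joint pull_knob above 0.031 m), for 0.2 s.
3. every carrier is out of its tunnel, on the robot's side of the gate (x of each of bail_1, bail_2, bail_3 in the frame of dryer below -0.055 m), for 0.2 s.
4. all carriers lie flat in the tray and the rake stands on its mat, while the knob is still out (x of bail_1 in the frame of tray between -0.1 and 0.1 m and y of bail_1 in the frame of tray between -0.035 and 0.035 m and z of each of bail_1, bail_2, bail_3 in the frame of tray below 0.054 m and angle between each of bail_1, bail_2, bail_3, rake_grip's own z axis and vertical below 0.1 rad and x of bail_2 in the frame of tray between -0.1 and 0.1 m and y of bail_2 in the frame of tray between -0.035 and 0.035 m and x of bail_3 in the frame of tray between -0.1 and 0.1 m and y of bail_3 in the frame of tray between -0.035 and 0.035 m and horizontal distance between rake_grip and mat below 0.058 m and height (world z) of rake_grip below 0.104 m and value of joint pull_knob above 0.025 m), for 0.2 s.
5. the pull knob is pushed home (value of joint pull_knob below 0.004 m), for 0.2 s.
At the end, for the whole second after the job is handed in: Slider within 5 mm of the mark; knob within 4 mm of home; each present carrier upright and flat in the tray (bail within 100 mm along x and 35 mm along y of its centre, tilt under 0.1 rad); rake standing upright, handle within 58 mm of the mat's centre; all at rest (all of step 1 and value of joint pull_knob below 0.004 m and x of bail_1 in the frame of tray between -0.1 and 0.1 m and y of bail_1 in the frame of tray between -0.035 and 0.035 m and z of each of bail_1, bail_2, bail_3 in the frame of tray below 0.054 m and angle between each of bail_1, bail_2, bail_3, rake_grip's own z axis and vertical below 0.1 rad and x of bail_2 in the frame of tray between -0.1 and 0.1 m and y of bail_2 in the frame of tray between -0.035 and 0.035 m and x of bail_3 in the frame of tray between -0.1 and 0.1 m and y of bail_3 in the frame of tray between -0.035 and 0.035 m and horizontal distance between rake_grip and mat below 0.058 m and height (world z) of rake_grip below 0.104 m and linear speed of each of rake, carrier_1, carrier_2, carrier_3 below 0.02 m/s); the robot touches nothing.
It fails at once if another thing on the bench was displaced by more than 40 mm (distance of any of jar_c, acid_bottle, wash_bottle, beaker, petri, coverslips, tissues from where it was at the start of the episode above 0.04 m).
Of carrier_1, carrier_2, carrier_3 only 2 to 3 are there at a start; the rules pass over those that are not, and their reading is None.
At some moment in a run one of rake may be knocked a few centimetres aside while the robot is not near it.
Once in a run the grip may slacken for a moment while it holds something.
It also fails if it takes over 210 s, if anything falls off the work surface, if the arm or the gripper's body presses on something with over 40 N, if the wrist force passes 120 N, or if a joint passes its speed limit or range.

## Working session

There is one attempt and no reset: what is moved stays moved. The work goes in short steps, Python scripts to look and compute and a tool call to move; the robot and the scene stay as the last step left them, time stands still between calls to the robot, and variables do not carry over. Pictures are saved under pics/ and viewed, at most 14 in all, crops included, and the job is handed in when it is done.

Besides the shell and the picture viewer there is one more tool, called after "Request:" as name(argument=value, ...) on one line, values as JSON. carry_out: Moves the arm, as the interface text tells. Its arguments: {"type":"object","properties":{"rows":{"type":"array"},"newtons":{"type":"number"}},"required":["rows"]}

```bash
mkdir -p pics; ls; cat > h.py <<'E'
import numpy as np, cv2
from plant import r
from scipy.spatial.transform import Rotation as R
def snap(n,f=None,crop=None,scale=1):
    s=r.snapshot(n); im=cv2.cvtColor(s["image"],cv2.COLOR_RGB2BGR)
    if f: 
        o=im
        if crop: o=im[crop[1]:crop[3],crop[0]:crop[2]]
        if scale!=1: o=cv2.resize(o,None,fx=scale,fy=scale,interpolation=cv2.INTER_CUBIC)
        cv2.imwrite("pics/"+f,o)
    s["bgr"]=im; return s
def ray(s,u,v,fish=False):
    x=(u-s["cx"])/s["fx"]; y=(v-s["cy"])/s["fy"]
    if fish:
        t=np.hypot(x,y); k=np.sin(t)/max(t,1e-9); d=np.array([x*k,-y*k,-np.cos(t)])
    else: d=np.array([x,-y,-1.])
    P=np.array(s["pose"]); return P[:3,3],P[:3,:3]@d
def onz(s,u,v,z,fish=False):
    o,d=ray(s,u,v,fish); return o+d*(z-o[2])/d[2]
def proj(s,p):
    P=np.array(s["pose"]); c=P[:3,:3].T@(np.array(p)-P[:3,3])
    return s["cx"]+s["fx"]*c[0]/-c[2], s["cy"]-s["fy"]*c[1]/-c[2]
def tool(p):  # vector from current TCP to world point p in tool axes, cm
    st=r.get_state(); return np.round(R.from_quat(st["eef_rot"]).inv().apply(np.array(p)-st["tool_pos"])*100,2)
E
python3 - <<'E'
from h import *
a=snap("scene","s1.png",scale=1.4);b=snap("top","t1.png",scale=1.4)
for s in(a,b):print(s["fx"],s["cx"],s["cy"],np.round(s["pose"],3), [k for k in s if k not in("image","bgr")])
st=r.get_state();print(st)
print(R.from_quat(st["eef_rot"]).as_matrix().round(3))
E
```

```text
pics
530.4312322656525 283.4039780779151 203.04346639655373 [[ 0.472  0.662 -0.582 -0.327]
 [-0.882  0.36  -0.305 -0.436]
 [ 0.008  0.657  0.754  1.184]
 [ 0.     0.     0.     1.   ]] ['fx', 'fy', 'cx', 'cy', 'pose']
533.8152608222808 272.9914623530487 212.94200148163148 [[-0.023  0.992 -0.121  0.36 ]
 [-0.999 -0.026 -0.019 -0.006]
 [-0.022  0.12   0.993  1.627]
 [ 0.     0.     0.     1.   ]] ['fx', 'fy', 'cx', 'cy', 'pose']
{'clock': 0.1, 'q': array([-1.27422592,  0.68986743, -0.19451493,  1.56622171,  0.15731875,
        0.90249976, -0.21512783]), 'qd': array([-1.91275194e-03, -2.87879165e-03, -6.21079409e-05, -2.57827278e-03,
        9.00692880e-04,  1.14269725e-03, -8.61100172e-04]), 'joint_torque': array([-2.23765011e-03, -5.28493524e+01, -1.27114154e+00, -1.53835899e+01,
       -5.25381567e-02,  2.04972763e-03,  6.35973151e-05]), 'tool_pos': array([0.16225303, 0.60299679, 0.23801538]), 'eef_rot': array([ 1.30980784e-01,  9.91384583e-01, -8.01263290e-04, -3.64223640e-05]), 'contact_force': array([ 0.11551307, -0.61815814, -0.7608117 ]), 'moment': array([ 0.03577156, -0.03155678, -0.02541751]), 'finger_force': 0.0, 'opening': 1.0000876868596802}
[[-0.966  0.26  -0.   ]
 [ 0.26   0.966 -0.002]
 [-0.    -0.002 -1.   ]]
```

View pics/s1.png

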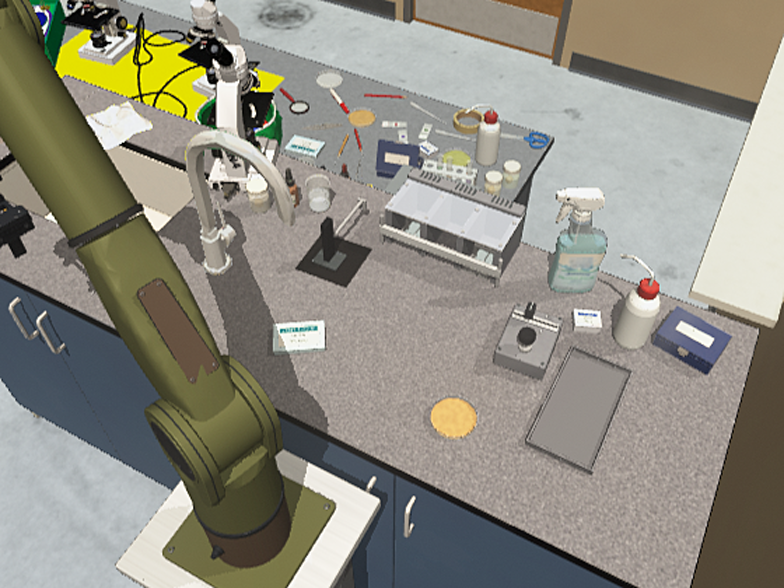

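View pics/t1.png

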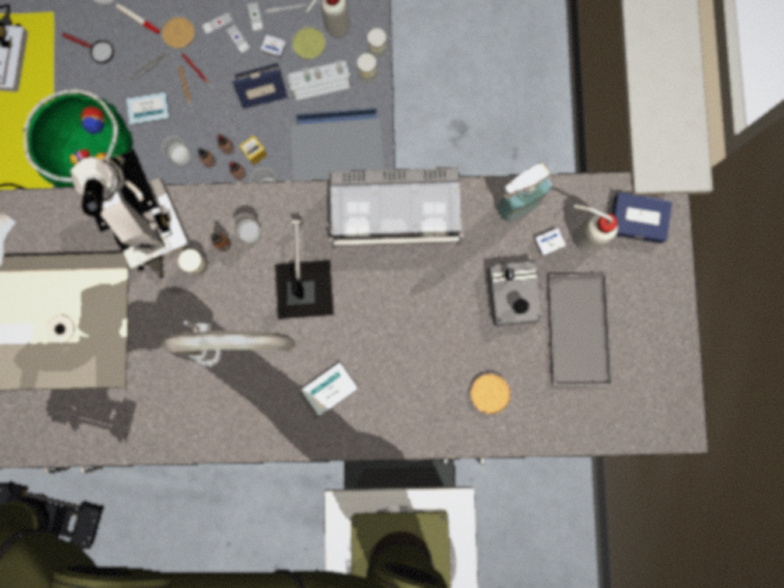

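The scene view shows the rake on the mat at (330,255), the dryer at (455,230), the console at (528,340) and the tray at (580,410), at 1.4× scale. In the top view, pale patches at (357,215) and (435,215) suggest carriers in the left and right tunnels. I'll take close crops of these.

```bash
python3 - <<'E'
from h import *
a=snap("scene");b=snap("top")
def c(im,x0,y0,x1,y1,w,h): return cv2.resize(im[y0:y1,x0:x1],(w,h),interpolation=cv2.INTER_CUBIC)
A,B=a["bgr"],b["bgr"]
top=np.hstack([c(B,230,115,340,180,440,260),c(B,340,180,430,245,360,260)])
bot=np.hstack([c(A,265,120,385,205,480,340),c(A,345,210,425,295,320,340)])
cv2.imwrite("pics/c1.png",np.vstack([top,bot]))
for n,(u,v) in dict(bottle=(0,0)).items():pass
E
```

```text
(no output)
```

View pics/c1.png

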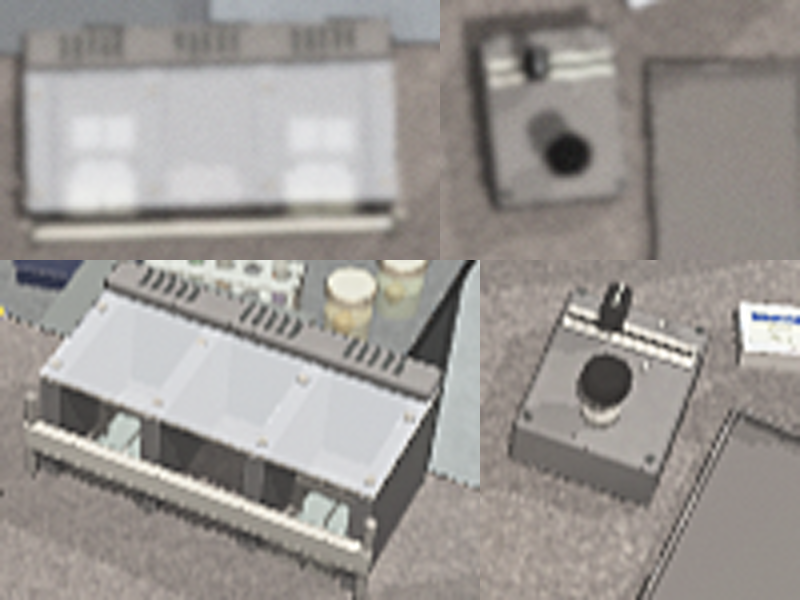

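The crops show carriers with pale slides in the left and right tunnels, near (120,435) and (325,515), and nothing in the middle one. The slider cap is at (535,62) left of its pips, which sit at (645,363) and (662,325), and the knob is at (567,153). Next I'll turn these pixels into positions.

```bash
python3 - <<'E'
from h import *
a=snap("scene");b=snap("top")
T1=lambda x,y:(230+x/4-.4,115+y/4-.4); T2=lambda x,y:(340+(x-440)/4-.4,180+y/4-.4)
S1=lambda x,y:(265+x/4-.4,120+(y-260)/4-.4); S2=lambda x,y:(345+(x-480)/4-.4,210+(y-260)/4-.4)
F=lambda x,y:(x/1.4-.3,y/1.4-.3)
def tri(ps,pt):
    o1,d1=ray(a,*ps);o2,d2=ray(b,*pt)
    k=np.linalg.lstsq(np.c_[d1,-d2],o2-o1,rcond=None)[0]
    p,q=o1+k[0]*d1,o2+k[1]*d2; return ((p+q)/2).round(3),np.linalg.norm(p-q).round(3)
P=lambda n,s,uv,z:print(n,onz(s,*uv,z)[:2].round(3))
P("slider T",b,T2(536,60),.084);P("slider S",a,S2(619,290),.084);P("knob T",b,T2(567,153),.093);P("knob S",a,S2(605,378),.093)
print("tri knob",tri(S2(605,375),T2(567,153)))
P("pip1",a,S2(645,363),.047);P("pip2",a,S2(662,325),.047)
for n,x in dict(bl=(497,207),br=(627,198),tl=(487,40),tr=(612,32)).items():P("con T "+n,b,T2(*x),.045)
for n,x in dict(fl=(515,455),fr=(650,497),bl=(570,292),br=(705,333)).items():P("con S "+n,a,S2(*x),.045)
P("track l",b,T2(490,75),.046);P("track r",b,T2(612,62),.046)
for n,x in dict(fl=(24,212),fr=(397,207),bl=(24,72),br=(392,62)).items():P("roof T "+n,b,T1(*x),.105)
for n,x in dict(fl=(40,378),fr=(372,497),bl=(108,293),br=(438,388)).items():P("roof S "+n,a,S1(*x),.105)
P("gate T l",b,T1(33,232),.058);P("gate T r",b,T1(397,225),.058);P("gate S l",a,S1(27,424),.058);P("gate S r",a,S1(370,556),.058)
for x in[(548,273),(606,273),(612,382),(551,384)]:P("tray T",b,F(*x),.016)
for x in[(573,347),(630,378),(592,469),(527,437)]:P("tray S",a,F(*x),.016)
for x in[(275,262),(330,260),(334,315),(278,318)]:P("mat T",b,F(*x),.002)
for x in[(323,234),(371,252),(346,286),(297,266)]:P("mat S",a,F(*x),.002)
print("rake top",tri(F(327,219),F(299,287)));P("rk T",b,F(299,287),.118);P("rk S",a,F(327,219),.118)
print("hook",tri(F(364,202),F(297,219)));P("hk",b,F(296,219),.058);P("hkS",a,F(365,203),.058)
for n,x in dict(petri=(490,393),tis=(330,388),cov=(550,240)).items():P(n,b,F(*x),.01)
P("car",b,T1(103,133),.02);P("car",b,T1(322,135),.02)
E
```

```text
slider T [ 0.595 -0.241]
slider S [ 0.601 -0.242]
knob T [ 0.525 -0.259]
knob S [ 0.52  -0.262]
tri knob (array([ 0.526, -0.26 ,  0.089]), np.float64(0.001))
pip1 [ 0.581 -0.274]
pip2 [ 0.617 -0.273]
con T bl [ 0.491 -0.214]
con T br [ 0.495 -0.31 ]
con T tl [ 0.617 -0.212]
con T tr [ 0.62  -0.305]
con S fl [ 0.471 -0.226]
con S fr [ 0.482 -0.316]
con S bl [ 0.616 -0.205]
con S br [ 0.627 -0.301]
track l [ 0.59  -0.213]
track r [ 0.597 -0.304]
roof T fl [0.681 0.129]
roof T fr [ 0.677 -0.142]
roof T bl [0.785 0.127]
roof T br [ 0.785 -0.142]
roof S fl [0.68  0.123]
roof S fr [ 0.685 -0.14 ]
roof S bl [0.789 0.123]
roof S br [ 0.811 -0.14 ]
gate T l [0.675 0.127]
gate T r [ 0.673 -0.145]
gate S l [0.675 0.132]
gate S r [ 0.675 -0.149]
tray T [ 0.602 -0.335]
tray T [ 0.599 -0.46 ]
tray T [ 0.364 -0.459]
tray T [ 0.363 -0.33 ]
tray S [ 0.596 -0.34 ]
tray S [ 0.579 -0.459]
tray S [ 0.364 -0.456]
tray S [ 0.369 -0.335]
mat T [0.645 0.261]
mat T [0.646 0.139]
mat T [0.524 0.132]
mat T [0.521 0.255]
mat S [0.639 0.259]
mat S [0.642 0.138]
mat S [0.531 0.135]
mat S [0.529 0.257]
rake top (array([0.567, 0.192, 0.14 ]), np.float64(0.004))
rk T [0.572 0.193]
rk S [0.585 0.207]
hook (array([0.73 , 0.205, 0.049]), np.float64(0.001))
hk [0.728 0.206]
hkS [0.72  0.196]
petri [ 0.347 -0.2  ]
tis [0.366 0.143]
cov [ 0.676 -0.344]
car [0.759 0.075]
car [ 0.752 -0.094]
```

The dryer mouth is near x=0.683 and y=-0.007. The rake is at about (0.575, 0.20), the knob at (0.525, -0.26), the slider at (0.598, -0.2415), and the mark about 32 mm to its right. I'll raise the arm and go round the tap on the robot's side.

Request:
carry_out(rows=[[[0,0,-20],[0,0,0],0],[[0,0,-20],[0,0,0],0],[[0,0,-20],[0,0,0],0],[[0,0,-20],[0,0,0],0],[[0,0,-20],[0,0,0],0],[[-10,-13,-20],[0,0,-6],0],[[-10,-13,-20],[0,0,-6],0],[[-10,-13,-20],[0,0,-6],0],[[-20,-26,-20],[0,0,-12],0],[[-20,-26,-20],[0,0,-12],0],[[-20,-26,-20],[0,0,-12],0],[[-20,-26,-20],[0,0,-12],0]], newtons=40)

```text
clock: 1.5
tool_pos: [0.2892, 0.2963, 0.4384]
eef_rot: [0.029, 1.0, -0.001, 0.0]
contact_force: [-0.1, 0.0, -1.1]
opening: 1.002
finger_force: 0.0
```

Request:
carry_out(rows=[[[-12,-31,0],[0,0,-4],0],[[-12,-31,0],[0,0,-4],0],[[-12,-31,0],[0,0,-4],0],[[-12,-31,0],[0,0,-4],0],[[-12,-31,0],[0,0,-4],0],[[-12,-31,0],[0,0,-4],0],[[-12,-31,0],[0,0,-7],0],[[-34,-52,16],[0,0,-7],0],[[-34,-52,25],[0,0,-7],0],[[-34,-52,25],[0,0,-7],0],[[-34,-52,25],[0,0,-7],0],[[-34,-52,25],[0,0,-7],0]])

```text
clock: 2.7
tool_pos: [0.5255, -0.1584, 0.2821]
eef_rot: [-0.034, 0.999, 0.0, -0.0]
contact_force: [0.7, -0.1, 1.5]
opening: 1.0
finger_force: 0.0
```

Request:
carry_out(rows=[[[0,0,0],[0,0,0],0],[[0,0,0],[0,0,0],0]])

```text
clock: 2.9
tool_pos: [0.5241, -0.1574, 0.2826]
eef_rot: [-0.034, 0.999, 0.0, -0.002]
contact_force: [0.7, -0.7, 0.3]
opening: 0.998
finger_force: 0.0
```

```bash
python3 - <<'E'
from h import *
s=snap("wrist","w1.png",scale=1.4)
print(s["fx"],s["cx"],s["cy"],np.round(s["pose"],3));print(r.get_state()["tool_pos"])
E
```

```text
325.19226210127806 275.1371546721325 206.2147865039152 [[-0.068 -0.961 -0.27   0.456]
 [ 0.998 -0.065 -0.019 -0.162]
 [ 0.    -0.27   0.963  0.429]
 [ 0.     0.     0.     1.   ]]
[ 0.5244449  -0.15675183  0.2839507 ]
```

View pics/w1.png

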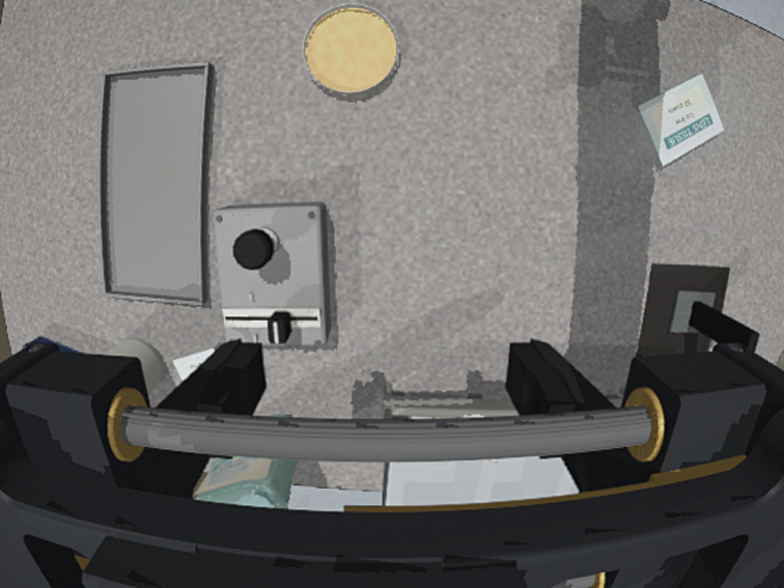

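The wrist view shows the slider cap at (279,325), the pips at (251,297) and (257,337), the knob at (253,249), the tray on the left, and the mat with the rake on the right.

```bash
python3 - <<'E'
from h import *
s=snap("wrist")
def P(n,x,y,z):print(n,onz(s,x/1.4-.3,y/1.4-.3,z,True)[:2].round(4))
P("cap top",279,325,.084);P("cap top front edge",280,314,.084)
P("knob",253,249,.093);P("pip f",251,297,.047);P("pip b",257,337,.047)
P("con fl",325,204,.045);P("con fr",216,207,.045);P("trk r",227,317,.046);P("trk l",320,319,.046)
for c in[(105,75),(213,63),(207,306),(104,297)]:P("tray",*c,.016)
for c in[(651,264),(729,267)]:P("mat front",*c,.002)
P("rake handle top front",697,308,.116);P("foot fl",715,293,.008);P("foot fr",678,290,.008)
for c in[(640,104),(702,75),(723,128),(660,166)]:P("tissue",*c,.014)
m=cv2.inRange(s["bgr"],(0,0,0),(45,45,45))
n,l,st,ce=cv2.connectedComponentsWithStats(m)
for i in range(1,n):
    if st[i,4]>60 and ce[i][1]<260: print(st[i],ce[i].round(1))
E
```

```text
cap top [ 0.5906 -0.2405]
cap top front edge [ 0.5809 -0.2396]
knob [ 0.5262 -0.2596]
pip f [ 0.5802 -0.2752]
pip b [ 0.6188 -0.2703]
con fl [ 0.4936 -0.2106]
con fr [ 0.5    -0.3089]
trk r [ 0.6018 -0.2997]
trk l [ 0.5966 -0.2112]
tray [ 0.366  -0.4552]
tray [ 0.3644 -0.3302]
tray [ 0.6032 -0.3319]
tray [ 0.6033 -0.46  ]
mat front [0.529  0.1325]
mat front [0.5214 0.255 ]
rake handle top front [0.5433 0.1149]
foot fl [0.5534 0.2344]
foot fr [0.5539 0.174 ]
tissue [0.3646 0.0866]
tissue [0.3128 0.1679]
tissue [0.3648 0.2033]
tissue [0.4236 0.1178]
[167 163  28  28 603] [180.6 176.8]
[162 222  64  22 279] [198.6 230.3]
```

Request:
carry_out(rows=[[[-6.8,-8.9,10],[0,0,0],0],[[-6.8,-8.9,10],[0,0,0],0],[[-6.8,-8.9,10],[0,0,0],0],[[-6.8,-8.9,10],[0,0,0],0.4],[[-6.8,-8.9,15],[0,0,0],0.4],[[-6.8,-8.9,19],[0,0,0],0.4],[[-6.8,-8.9,22.2],[0,0,0],0.4],[[-6.8,-8.9,22.2],[0,0,0],0.4],[[-6.8,-8.9,22.2],[0,0,0],1],[[-6.8,-8.9,22.2],[0,0,0],1],[[-6.8,-8.9,22.2],[0,0,0],1],[[-6.8,-8.9,22.2],[0,0,0],1]], newtons=25)

```text
clock: 4.2
tool_pos: [0.5998, -0.2418, 0.0638]
eef_rot: [-0.034, 0.999, -0.0, 0.001]
contact_force: [-0.9, 0.4, -1.1]
opening: 0.26
finger_force: 0.0
```

Request:
carry_out(rows=[[[0,0,0],[0,0,0],1],[[0,0,0],[0,0,0],1],[[0,0,0],[0,0,0],1]])

```text
clock: 4.5
tool_pos: [0.5995, -0.242, 0.0631]
eef_rot: [-0.034, 0.999, -0.0, 0.001]
contact_force: [-0.8, -0.7, 6.7]
opening: 0.179
finger_force: 25.0
```

```bash
python3 - <<'E'
from h import *
s=snap("wrist","w2.png",scale=1.4)
print(r.get_state()["tool_pos"],r.get_state()["opening"])
p=r.get_state()["tool_pos"]; y=R.from_quat(r.get_state()["eef_rot"]).as_matrix()[:,1]
print("mark along tool y from here", y@(np.array([.5995,-.2728,0])-p)*100)
E
```

```text
[ 0.59952566 -0.24199752  0.0630358 ] 0.17758623554139732
mark along tool y from here -3.067108696061107
```

View pics/w2.png

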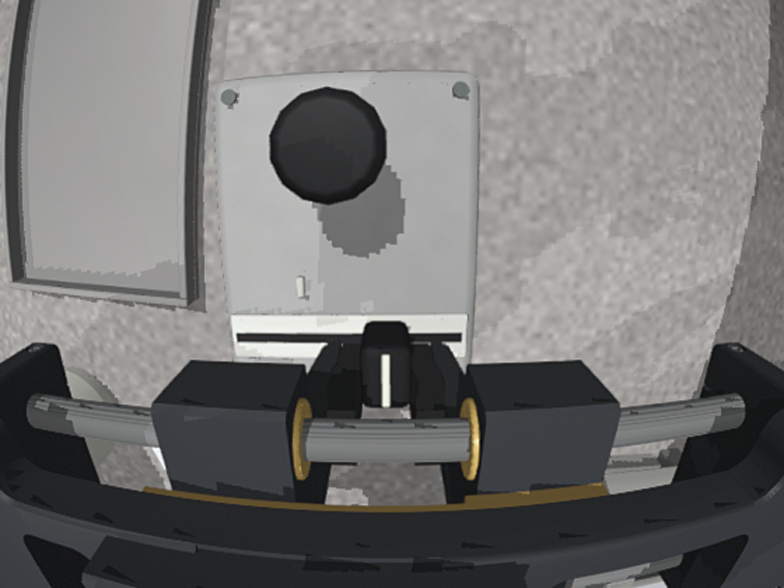

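The slider cap is gripped (opening about 16 mm). The front pip is at (302,287) and the knob top at (328,145), so I'll measure the shift from here.

```bash
python3 - <<'E'
from h import *
s=snap("wrist"); p=r.get_state()["tool_pos"]; M=R.from_quat(r.get_state()["eef_rot"]).as_matrix()
for n,x,y,z in[("pip",302,287,.048),("knob",328,145,.093)]:
    q=onz(s,x/1.4-.3,y/1.4-.3,z,True);print(n,q.round(4),(M.T@(q-p)*100).round(2))
for x,y in [(5,290),(190,300),(228,97),(461,90)]:print(onz(s,x/1.4-.3,y/1.4-.3,.016 if x<200 else .046,True).round(4))
E
```

```text
pip [ 0.578  -0.2748  0.048 ] [ 2.38 -3.13  1.5 ]
knob [ 0.5272 -0.2616  0.093 ] [ 7.34 -1.47 -3.01]
[ 0.6017 -0.465   0.016 ]
[ 0.5975 -0.3352  0.016 ]
[ 0.5085 -0.3061  0.046 ]
[ 0.5024 -0.2222  0.046 ]
```

Request:
carry_out(rows=[[[0,-1,0],[0,0,0],1],[[0,-2,0],[0,0,0],1],[[0,-3.1,0],[0,0,0],1],[[0,-3.1,0],[0,0,0],1],[[0,-3.1,0],[0,0,0],1],[[0,-3.1,0],[0,0,0],1],[[0,-3.1,0],[0,0,0],1],[[0,-3.1,0],[0,0,0],1]])

```text
clock: 5.4
tool_pos: [0.6019, -0.2739, 0.0631]
eef_rot: [-0.034, 0.999, -0.001, 0.001]
contact_force: [0.6, -2.5, 6.2]
opening: 0.184
finger_force: 25.0
```

Request:
carry_out(rows=[[[0,0,0],[0,0,0],0.5],[[0,0,0],[0,0,0],0.5],[[0,0,0],[0,0,0],0.5],[[0,0,-4],[0,0,0],0.5],[[0,0,-6],[0,0,0],0.2],[[4,1,-6],[0,0,0],0.2],[[7.4,1.6,-6],[0,0,0],0.2],[[7.4,1.6,-6],[0,0,0],0.2],[[7.4,1.6,-6],[0,0,0],0.2],[[7.4,1.6,-6],[0,0,0],0.2]])

```text
clock: 6.4
tool_pos: [0.5277, -0.2615, 0.122]
eef_rot: [-0.035, 0.999, -0.0, 0.001]
contact_force: [-0.1, -0.0, -0.7]
opening: 0.802
finger_force: 0.0
```

```bash
python3 - <<'E'
from h import *
s=snap("wrist","w3.png",scale=1.4); print(r.get_state()["tool_pos"])
E
```

```text
[ 0.5277168  -0.26139012  0.12187606]
```

View pics/w3.png

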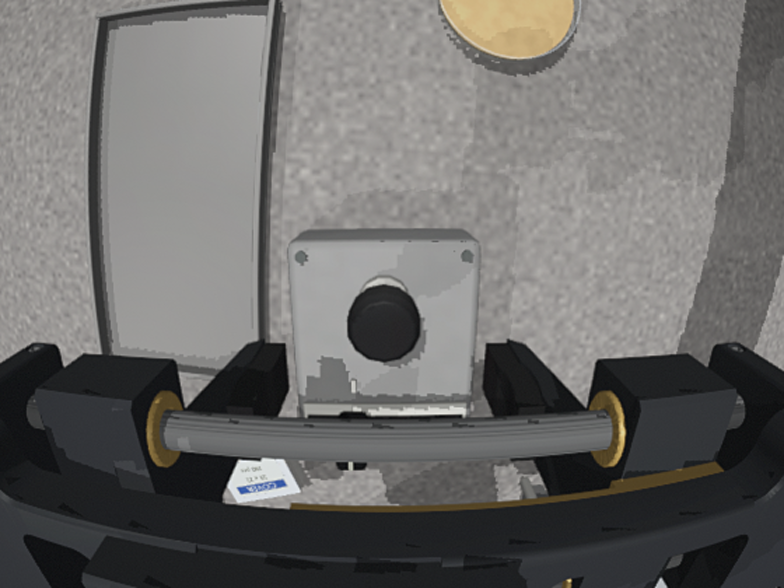

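The cap, with its white line at x=350, lines up with the pip at (353,386), so the slider is at standby. The gripper is centred over the knob at (384,323); next I'll lower, pinch and pull.

Request:
carry_out(rows=[[[0,0,3],[0,0,0],0.2],[[0,0,5.6],[0,0,0],0.2],[[0,0,5.6],[0,0,0],0.2],[[0,0,5.6],[0,0,0],1],[[0,0,5.6],[0,0,0],1],[[0,0,5.6],[0,0,0],1],[[0,0,5.6],[0,0,0],1],[[0,0,5.6],[0,0,0],1],[[0,0,5.6],[0,0,0],1]], newtons=45)

```text
clock: 7.35
tool_pos: [0.5266, -0.2624, 0.0666]
eef_rot: [-0.034, 0.999, -0.001, 0.001]
contact_force: [-0.2, -1.0, 3.1]
opening: 0.342
finger_force: 45.0
```

Request:
carry_out(rows=[[[0,0,-0.7],[0,0,0],1],[[0,0,-1.4],[0,0,0],1],[[0,0,-2.1],[0,0,0],1],[[0,0,-2.8],[0,0,0],1],[[0,0,-3.4],[0,0,0],1],[[0,0,-3.6],[0,0,0],1],[[0,0,-3.8],[0,0,0],1],[[0,0,-3.8],[0,0,0],1],[[0,0,-3.8],[0,0,0],1],[[0,0,-3.8],[0,0,0],1]])

```text
clock: 8.35
tool_pos: [0.5263, -0.2623, 0.1019]
eef_rot: [-0.034, 0.999, -0.001, 0.0]
contact_force: [6.6, -7.2, -23.8]
opening: 0.345
finger_force: 45.0
```

Request:
carry_out(rows=[[[0,0,0.3],[0,0,0],0.3],[[0,0,0.3],[0,0,0],0.3],[[0,0,0.3],[0,0,0],0.1],[[0,0,0.3],[0,0,0],0],[[0,0,-5],[0,0,0],0],[[0,0,-10],[0,0,0],0],[[0,0,-12],[0,0,0],0],[[0,0,-12],[0,0,0],0]])

```text
clock: 9.15
tool_pos: [0.5281, -0.2624, 0.2283]
eef_rot: [-0.034, 0.999, -0.002, 0.004]
contact_force: [0.9, -0.5, -0.6]
opening: 0.998
finger_force: 0.0
```

```bash
python3 - <<'E'
from h import *
a=snap("scene");b=snap("top"); w=snap("wrist")
F=lambda x,y:(x/1.4-.3,y/1.4-.3)
def tri(ps,pt):
    o1,d1=ray(a,*ps);o2,d2=ray(b,*pt)
    k=np.linalg.lstsq(np.c_[d1,-d2],o2-o1,rcond=None)[0]
    p,q=o1+k[0]*d1,o2+k[1]*d2; return ((p+q)/2).round(3),np.linalg.norm(p-q).round(3)
print("tip",tri(F(286,222),F(287,342)),"arch",tri(F(225,135),F(225,340)))
cv2.imwrite("pics/m1.png",np.hstack([cv2.resize(a["bgr"][100:310,160:440],(560,420)),cv2.resize(b["bgr"][130:300,170:330],(240,255))[:].copy() if 0 else cv2.copyMakeBorder(cv2.resize(b["bgr"][130:270,190:350],(240,210)),0,210,0,0,0)]))
print(r.get_state()["tool_pos"])
E
```

```text
tip (array([0.452, 0.204, 0.224]), np.float64(0.003)) arch (array([0.441, 0.288, 0.399]), np.float64(0.02))
[ 0.52527023 -0.26085116  0.22324625]
```

View pics/m1.png

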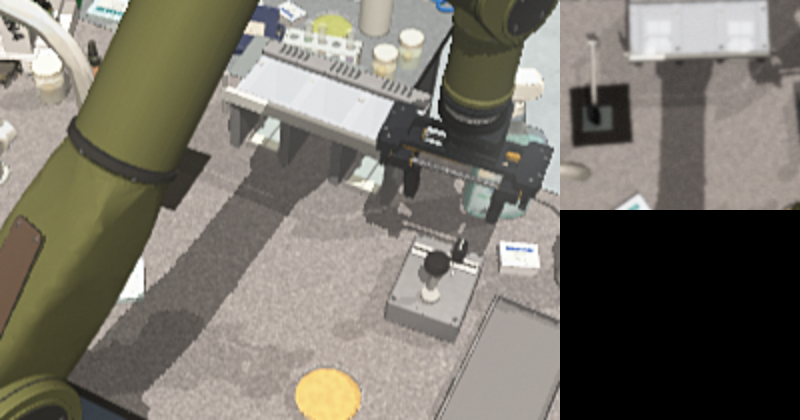

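The gate is up in the scene view, and carriers show at the mouths of the left and right tunnels. The rake still stands on its mat. I'll move beside it for a close look.

Request:
carry_out(rows=[[[-6,12,0],[0,0,0],0],[[-6,12,0],[0,0,0],0],[[-6,12,0],[0,0,0],0],[[-6,24,0],[0,0,0],0],[[-6,24,0],[0,0,0],0],[[-6,36,0],[0,0,0],0],[[-6,36,0],[0,0,0],0],[[-6,37,0],[0,0,0],0],[[-6,37,0],[0,0,0],0],[[-6,37,0],[0,0,0],0],[[-6,37,0],[0,0,0],0]])

```text
clock: 10.4
tool_pos: [0.56, 0.1097, 0.223]
eef_rot: [-0.033, 0.999, -0.001, -0.001]
contact_force: [-0.3, -1.5, -0.9]
opening: 1.002
finger_force: 0.0
```

```bash
python3 - <<'E'
from h import *
s=snap("wrist","w4.png",scale=1.4); st=r.get_state();print(st["tool_pos"],st["eef_rot"])
E
```

```text
[0.56023334 0.10925641 0.22327118] [-3.27903757e-02  9.99461623e-01 -8.50935140e-04 -7.29357172e-04]
```

View pics/w4.png

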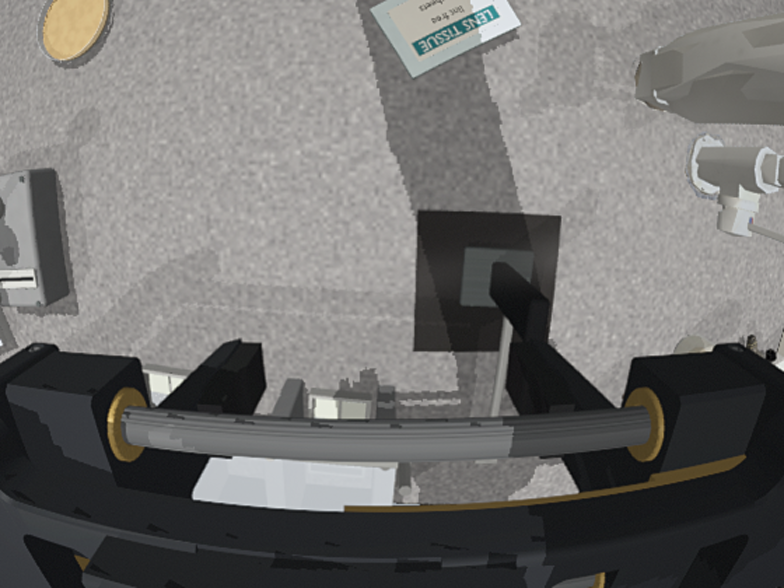

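The wrist view shows the mat corners at (418,211) and (560,215), the foot's front corners at (463,249) and (532,249), and the handle top near (540,318).

```bash
python3 - <<'E'
from h import *
s=snap("wrist"); st=r.get_state();M=R.from_quat(st["eef_rot"]).as_matrix()
def P(n,x,y,z):
    q=onz(s,x/1.4-.3,y/1.4-.3,z,True);print(n,q.round(4),(M.T@(q-st["tool_pos"])*100).round(2));return q
for c in[(418,211),(560,215),(413,350),(553,352)]:P("mat",*c,.002)
a=P("foot fr",463,249,.01);b=P("foot fl",532,249,.01);P("foot br",460,305,.01)
P("handle top fl",547,298,.118);P("handle top fr",524,308,.118);P("handle base",491,265,.01)
P("shaft near",504,350,.06);P("shaft far",494,415,.06)
for c in[(412,76),(520,28),(372,8)]:P("tissue",*c,.014)
P("tap tip",640,80,.22);
E
```

```text
mat [0.5284 0.1327 0.002 ] [ 3.02  2.58 22.15]
mat [0.5206 0.2541 0.002 ] [ 3.   14.74 22.13]
mat [0.6493 0.1384 0.002 ] [-9.09  2.36 22.14]
mat [0.6454 0.2686 0.002 ] [-9.55 15.38 22.12]
foot fr [0.5555 0.171  0.01  ] [ 0.06  6.22 21.34]
foot fl [0.5508 0.2296 0.01  ] [ 0.15 12.1  21.33]
foot br [0.6029 0.1736 0.01  ] [-4.69  6.18 21.34]
handle top fl [0.5619 0.2062 0.118 ] [-0.8   9.68 10.53]
handle top fr [0.5691 0.1924 0.118 ] [-1.42  8.26 10.54]
handle base [0.567  0.1958 0.01  ] [-1.25  8.63 21.34]
shaft near [0.621  0.2022 0.06  ] [-6.67  8.91 16.33]
shaft far [0.6784 0.2037 0.06  ] [-12.41   8.68  16.32]
tissue [0.4214 0.1197 0.014 ] [13.78  1.98 20.96]
tissue [0.37   0.2031 0.014 ] [18.37 10.64 20.95]
tissue [0.3665 0.0853 0.014 ] [19.48 -1.1  20.97]
tap tip [0.4504 0.1931 0.22  ] [10.43  9.09  0.35]
```

Request:
carry_out(rows=[[[-2.4,5,0],[0,0,0],0.3],[[-2.4,9.1,0],[0,0,0],0.3],[[-2.4,9.1,0],[0,0,0],0.3],[[-2.4,9.1,4],[0,0,0],0.3],[[-2.4,9.1,8],[0,0,0],0.3],[[-2.4,9.1,12],[0,0,0],0.3],[[-2.4,9.1,14.4],[0,0,0],0.3],[[-2.4,9.1,14.4],[0,0,0],0.3],[[-2.4,9.1,14.4],[0,0,0],0.8],[[-2.4,9.1,14.4],[0,0,0],1],[[-2.4,9.1,14.4],[0,0,0],1],[[-2.4,9.1,14.4],[0,0,0],1]], newtons=55)

```text
clock: 11.7
tool_pos: [0.5789, 0.2044, 0.0813]
eef_rot: [-0.034, 0.999, 0.0, 0.001]
contact_force: [-0.6, -0.5, -0.2]
opening: 0.359
finger_force: 0.0
```

Request:
carry_out(rows=[[[0,0,0],[0,0,0],1],[[0,0,0],[0,0,0],1],[[0,0,0],[0,0,0],1]])

```text
clock: 12.0
tool_pos: [0.5783, 0.2041, 0.0802]
eef_rot: [-0.034, 0.999, 0.0, 0.0]
contact_force: [0.3, -0.5, 2.1]
opening: 0.148
finger_force: 54.5
```

```bash
python3 - <<'E'
from h import *
s=snap("wrist","w5.png",scale=1.4); st=r.get_state();print(st["tool_pos"],st["eef_rot"])
a=snap("scene");b=snap("top")
def c(im,x0,y0,x1,y1,w,h): return cv2.resize(im[y0:y1,x0:x1],(w,h),interpolation=cv2.INTER_CUBIC)
i=c(a["bgr"],200,110,400,260,400,300); j=c(b["bgr"],190,115,350,235,400,300)
cv2.imwrite("pics/m2.png",np.vstack([np.hstack([i,j]),np.hstack([c(s["bgr"],0,60,560,330,600,290),np.zeros((290,200,3),np.uint8)])]))
E
```

```text
[0.57832295 0.20413064 0.0802018 ] [-3.43616862e-02  9.99409443e-01  4.37071830e-05  1.96193582e-04]
```

View pics/m2.png

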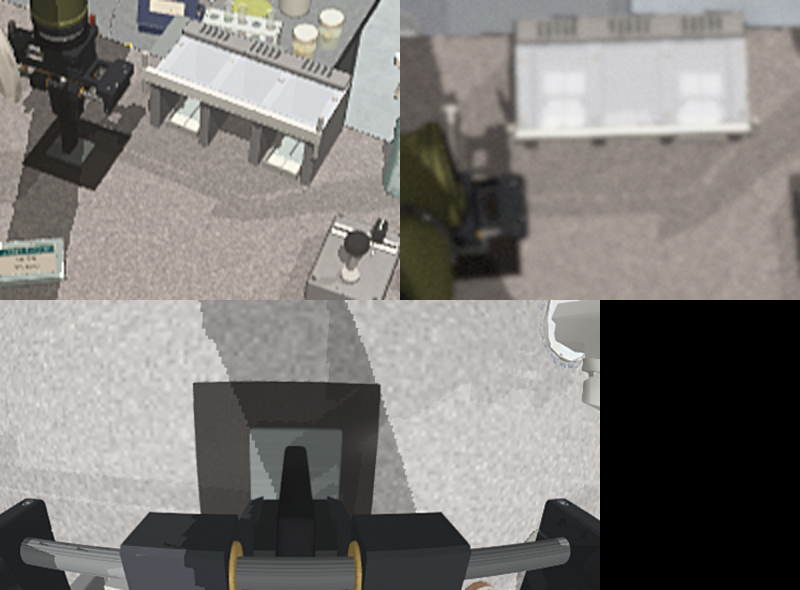

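The rake is pinched (opening 13 mm) and stands upright on the mat. The tunnels are clear under the raised gate, with the carriers visible. I'll lift the rake over the dryer's left corner, keeping away from the tap tip, square it up and come back in front of the left tunnel.

Request:
carry_out(rows=[[[0,0,-4],[0,0,0],1],[[0,0,-8],[0,0,0],1],[[0,0,-11.5],[0,0,0],1],[[0,0,-11.5],[0,0,2],1],[[0.3,-4,-11.5],[0,0,3.9],1],[[0.6,-8,-11.5],[0,0,3.9],1],[[0.9,-12,-11.5],[0,0,3.9],1],[[4,-12.7,-11.5],[0,0,3.9],1],[[8,-12.2,-11.5],[0,0,3.9],1],[[9.7,-12.1,-11.5],[0,0,3.9],1],[[9.7,-12.1,-11.5],[0,0,3.9],1],[[9.7,-12.1,-9],[0,0,3.9],1]], newtons=60)

```text
clock: 13.35
tool_pos: [0.4919, 0.0772, 0.1709]
eef_rot: [-0.0, 1.0, 0.001, 0.003]
contact_force: [1.6, 0.7, -3.3]
opening: 0.156
finger_force: 59.5
```

Request:
carry_out(rows=[[[0,0,3],[0,0,0],1],[[0,0,6.3],[0,0,0],1],[[0,0,6.3],[0,0,0],1],[[0,0,6.3],[0,0,0],1]])

```text
clock: 13.75
tool_pos: [0.4899, 0.0767, 0.1064]
eef_rot: [-0.0, 1.0, -0.0, -0.001]
contact_force: [0.3, 0.3, -2.9]
opening: 0.155
finger_force: 59.5
```

```bash
python3 - <<'E'
from h import *
s=snap("wrist"); a=snap("scene");b=snap("top"); st=r.get_state();print(st["tool_pos"],R.from_quat(st["eef_rot"]).as_matrix().round(3))
def c(im,x0,y0,x1,y1,w,h): return cv2.resize(im[y0:y1,x0:x1],(w,h),interpolation=cv2.INTER_CUBIC)
i=c(a["bgr"],230,110,390,230,400,300); j=c(b["bgr"],210,115,350,220,400,300)
cv2.imwrite("pics/m3.png",np.vstack([np.hstack([i,j]),c(s["bgr"],0,200,560,410,800,300)]))
E
```

```text
[0.49095626 0.07690761 0.10817861] [[-1.    -0.001  0.003]
 [-0.001  1.     0.   ]
 [-0.003  0.    -1.   ]]
```

View pics/m3.png

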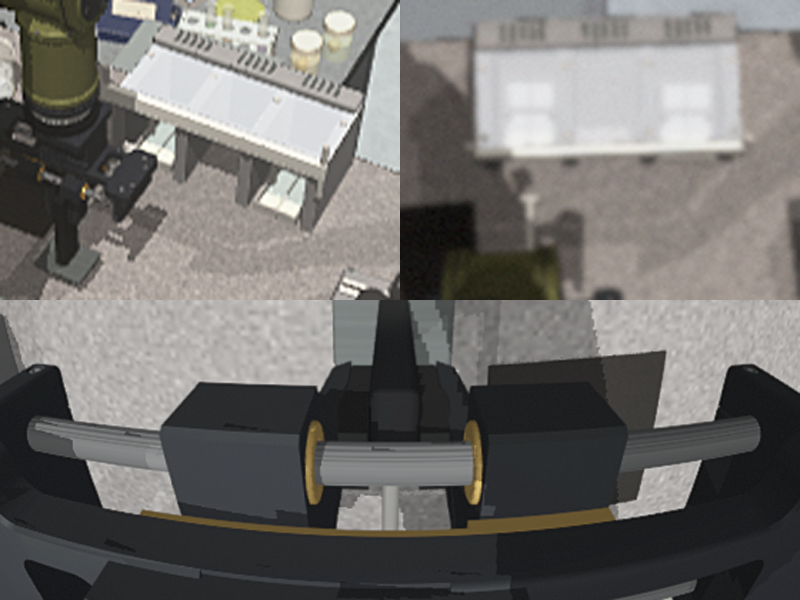

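The hook is at (531,200) in the top crop, in line with the left carrier's slides at (529,95–125). The right carrier is at (687,95–125). I'll check the lateral alignment with numbers.

```bash
python3 - <<'E'
from h import *
b=snap("top");B=cv2.cvtColor(b["bgr"],cv2.COLOR_BGR2GRAY)
f=lambda x,y:(210+(x-400)/2.857-.35,115+y/2.857-.35)
print("hook",onz(b,*f(531,200),.086).round(4))
for x in(529,687):print("car",onz(b,*f(x,95),.012).round(4),"bail gap",onz(b,*f(x,111),.042).round(4))
g=cv2.inRange(cv2.GaussianBlur(B,(3,3),0)[140:166,235:335],205,255)
n,l,st,ce=cv2.connectedComponentsWithStats(g)
for i in range(1,n):
    if st[i,4]>15:
        u,v=ce[i]+[235,140];print(st[i],onz(b,u,v,.012)[:2].round(4))
E
```

```text
hook [0.6321 0.0729 0.086 ]
car [0.7605 0.0767 0.012 ] bail gap [0.7357 0.0755 0.042 ]
car [ 0.7556 -0.0942  0.012 ] bail gap [ 0.731  -0.0921  0.042 ]
[ 4  1  2 19 36] [0.7553 0.1241]
[  10    0   84   26 1786] [ 0.743  -0.0088]
[88  0  4 18 53] [ 0.7529 -0.14  ]
```

Request:
carry_out(rows=[[[-3,0,0],[0,0,0],1],[[-6,0.1,0],[0,0,0],1],[[-9,0.1,0],[0,0,0],1],[[-11.5,0.1,0],[0,0,0],1],[[-13.4,0.1,0],[0,0,0],1],[[-13.4,0.1,0],[0,0,0],1],[[-13.4,0.1,0],[0,0,0],1],[[-13.4,0.1,1],[0,0,0],1],[[-13.4,0.1,1.8],[0,0,0],1],[[-13.4,0.1,2.4],[0,0,0],1],[[-13.4,0.1,2.4],[0,0,0],1]])

```text
clock: 15.05
tool_pos: [0.6223, 0.0779, 0.0815]
eef_rot: [-0.0, 1.0, -0.0, -0.002]
contact_force: [-0.1, 0.7, -3.5]
opening: 0.156
finger_force: 59.7
```

Request:
carry_out(rows=[[[2,0,0.1],[0,0,0],1],[[4,0,0.1],[0,0,0],1],[[6,0,0.1],[0,0,0],1],[[8,0,0.1],[0,0,0],1],[[10,0,0.1],[0,0,0],1],[[12,0,0.1],[0,0,0],1],[[14,0,0.1],[0,0,0],1],[[16,-0.8,0.1],[0,0,0],1],[[18,-1.7,0.1],[0,0,0],1],[[20,-2.5,0.1],[0,0,0],1],[[20.2,-2.6,0.1],[0,0,0],1],[[20.2,-2.6,0.1],[0,0,0],1]])

```text
clock: 16.25
tool_pos: [0.4226, 0.0518, 0.0821]
eef_rot: [-0.0, 1.0, 0.0, 0.001]
contact_force: [0.8, 0.5, -3.1]
opening: 0.152
finger_force: 60.0
```

```bash
python3 - <<'E'
from h import *
a=snap("scene");b=snap("top"); st=r.get_state();print(st["tool_pos"],st["contact_force"].round(1))
def c(im,x0,y0,x1,y1,w,h): return cv2.resize(im[y0:y1,x0:x1],(w,h),interpolation=cv2.INTER_CUBIC)
i=c(a["bgr"],210,110,410,290,400,360); j=c(b["bgr"],210,115,360,250,400,360)
cv2.imwrite("pics/m4.png",np.hstack([i,j]))
E
```

```text
[0.42388308 0.05238947 0.08203084] [ 0.9  0.5 -3.3]
```

View pics/m4.png

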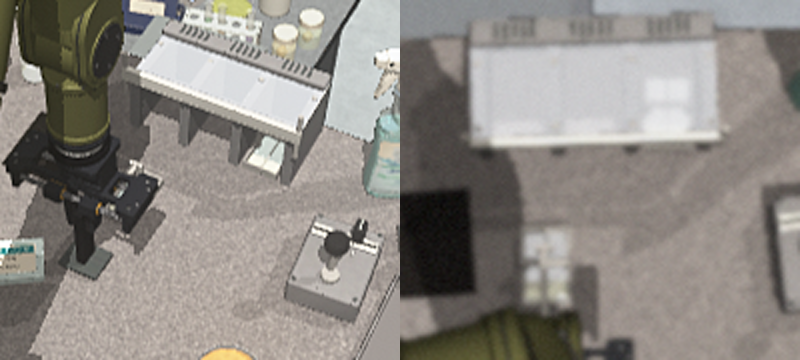

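The left carrier is out on the bench at (547,265) in the top crop, with the hook over its bail. I'll unhook and go to the right tunnel.

Request:
carry_out(rows=[[[-0.8,0,0],[0,0,0],1],[[-0.8,0,-1],[0,0,0],1],[[-0.8,0,-3],[0,0,0],1],[[-0.8,0,-4.5],[0,0,0],1],[[-0.8,0,-4.5],[0,0,0],1],[[-2,-5,-4.5],[0,0,0],1],[[-4,-10,-4.5],[0,0,0],1],[[-6.6,-14.5,-4.5],[0,0,0],1],[[-6.6,-14.5,-4.5],[0,0,0],1],[[-6.6,-14.5,-3.5],[0,0,0],1],[[-6.6,-14.5,-2.5],[0,0,0],1],[[-6.6,-14.5,-2.5],[0,0,0],1]])

```text
clock: 17.55
tool_pos: [0.4857, -0.0908, 0.105]
eef_rot: [-0.002, 1.0, 0.001, -0.003]
contact_force: [0.2, 0.7, -2.8]
opening: 0.151
finger_force: 60.0
```

```bash
python3 - <<'E'
from h import *
b=snap("top");st=r.get_state();print(st["tool_pos"],st["opening"])
# left carrier: find pale slides outside dryer
hsv=cv2.cvtColor(b["bgr"],cv2.COLOR_BGR2HSV)
cv2.imwrite("pics/m5.png",np.hstack([cv2.resize(b["bgr"][115:250,210:360],(400,360),interpolation=cv2.INTER_CUBIC),cv2.resize(snap("scene")["bgr"][110:290,210:410],(400,360),interpolation=cv2.INTER_CUBIC)]))
E
```

```text
[ 0.48615944 -0.09100954  0.10565389] 0.150236358192541
```

View pics/m5.png

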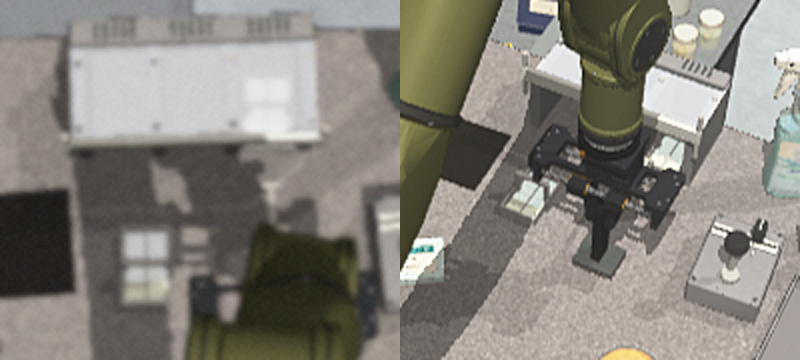

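The left carrier stands free at (146,267) in the top crop. The hook at (270,187) faces the right carrier at (264,100), a few millimetres to its right. I'll insert, hook and draw it out.

Request:
carry_out(rows=[[[-3,0.2,0],[0,0,0],1],[[-6,0.2,0],[0,0,0],1],[[-9,0.2,0],[0,0,0],1],[[-11.5,0.2,0],[0,0,0],1],[[-13.6,0.2,0],[0,0,0],1],[[-13.6,0.2,0],[0,0,0],1],[[-13.6,0.2,0],[0,0,0],1],[[-13.6,0.2,1],[0,0,0],1],[[-13.6,0.2,1.8],[0,0,0],1],[[-13.6,0.2,2.4],[0,0,0],1],[[-13.6,0.2,2.4],[0,0,0],1]])

```text
clock: 18.75
tool_pos: [0.6224, -0.091, 0.0815]
eef_rot: [-0.0, 1.0, 0.0, -0.002]
contact_force: [0.2, -0.0, -3.5]
opening: 0.156
finger_force: 60.0
```

Request:
carry_out(rows=[[[2,0,0],[0,0,0],1],[[4,0,0],[0,0,0],1],[[6,0,0],[0,0,0],1],[[8,0,0],[0,0,0],1],[[10,0,0],[0,0,0],1],[[12,0,0],[0,0,0],1],[[14,0,0],[0,0,0],1],[[16,0,0],[0,0,0],1],[[18,0,0],[0,0,0],1],[[20,0,0],[0,0,0],1],[[20.2,0,0],[0,0,0],1],[[20.2,0,0],[0,0,0],1]])

```text
clock: 19.95
tool_pos: [0.4228, -0.0915, 0.0832]
eef_rot: [-0.0, 1.0, -0.0, 0.001]
contact_force: [0.9, 0.7, -4.0]
opening: 0.153
finger_force: 60.0
```

Request:
carry_out(rows=[[[-0.8,0,0],[0,0,0],1],[[-0.8,0,-1],[0,0,0],1],[[-0.8,0,-3],[0,0,0],1],[[-0.8,0,-4.5],[0,0,0],1],[[-0.8,0,-4.5],[0,0,0],1]])

```text
clock: 20.45
tool_pos: [0.432, -0.0915, 0.1299]
eef_rot: [-0.0, 1.0, -0.0, 0.003]
contact_force: [0.1, 0.2, -2.4]
opening: 0.151
finger_force: 60.0
```

```bash
cat > car.py <<'E'
from h import *
def cars(s,box,fish=False,thr=170,z=.012,k=1):
    x0,y0,x1,y1=box; im=s["bgr"][y0:y1,x0:x1].astype(int)
    m=((im.max(2)-im.min(2)<60)&(im[...,1]>im[...,2]+3)&(im[...,1]>thr)).astype(np.uint8)*255
    m=cv2.morphologyEx(m,cv2.MORPH_CLOSE,np.ones((k,k)))
    n,l,st,ce=cv2.connectedComponentsWithStats(m)
    return [(st[i],(ce[i]+[x0,y0]).round(1),onz(s,*(ce[i]+[x0,y0]),z,fish)[:2].round(4)) for i in range(1,n) if st[i,4]>25]
E
python3 - <<'E'
from car import *
b=snap("top");st=r.get_state();print(st["tool_pos"],st["opening"])
for c in cars(b,(240,185,340,260)):print(*c)
print(b["bgr"][205:232:3,264].tolist())
cv2.imwrite("pics/m6.png",cv2.resize(b["bgr"][115:250,210:360],(400,360),interpolation=cv2.INTER_CUBIC))
E
```

```text
[ 0.43142867 -0.09133779  0.1289519 ] 0.1511630522350613
[[177, 179, 182], [175, 178, 180], [153, 156, 160], [122, 124, 129], [172, 172, 175], [154, 160, 163], [141, 156, 158], [145, 157, 164], [91, 96, 101]]
```

Request:
carry_out(rows=[[[0,0,-4],[0,0,0],1],[[0,0,-7],[0,0,0],1],[[0,0,-7],[0,0,0],1],[[-3,3.5,-7],[0,0,0],1],[[-6,7,-7],[0,0,0],1],[[-9,10.5,-7],[0,0,0],1],[[-12,14,-7],[0,0,0],1],[[-14.6,17.5,-7],[0,0,0],1],[[-14.8,21.5,-7],[0,0,0],1],[[-14.8,25.5,-7],[0,0,0],1],[[-14.8,29.2,-7],[0,0,0],1],[[-14.8,29.2,-7],[0,0,0],1]])

```text
clock: 21.7
tool_pos: [0.5754, 0.21, 0.1951]
eef_rot: [-0.006, 1.0, 0.003, -0.002]
contact_force: [0.5, 1.3, -3.1]
opening: 0.151
finger_force: 60.0
```

Request:
carry_out(rows=[[[0,0,3],[0,0,0],1],[[0,0,6],[0,0,0],1],[[0,0,9],[0,0,0],1],[[0,0,11],[0,0,0],1],[[0,0,11],[0,0,0],1],[[0,0,11],[0,0,0],1]])

```text
clock: 22.3
tool_pos: [0.5772, 0.2003, 0.0869]
eef_rot: [-0.0, 1.0, -0.0, -0.001]
contact_force: [0.9, -0.1, -2.9]
opening: 0.154
finger_force: 60.0
```

```bash
python3 - <<'E'
from car import *
b=snap("top");a=snap("scene");w=snap("wrist");st=r.get_state();print(st["tool_pos"],st["opening"],st["contact_force"].round(1))
c=lambda im,x0,y0,x1,y1,w,h: cv2.resize(im[y0:y1,x0:x1],(w,h),interpolation=cv2.INTER_CUBIC)
cv2.imwrite("pics/m7.png",np.vstack([np.hstack([c(b["bgr"],210,115,360,250,400,360),c(a["bgr"],210,110,410,290,400,360)]),c(w["bgr"],0,80,560,248,800,240)]))
E
```

```text
[0.57851207 0.20096608 0.08898101] 0.15462734144419332 [ 0.9  0.1 -2.5]
```

View pics/m7.png

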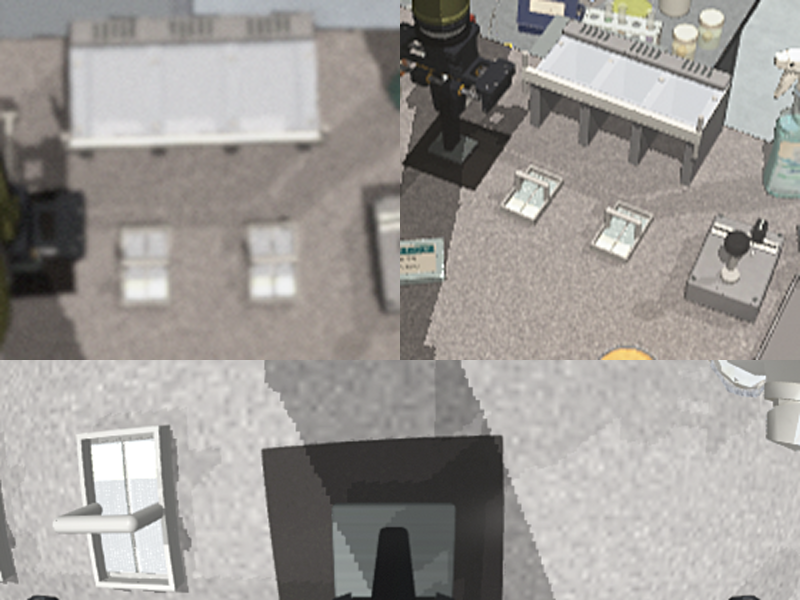

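Both carriers are on the bench, in front of their tunnels at (146,265) and (271,262) in the top crop; all tunnels are empty. The rake foot is over the mat, so I'll lower it and let go.

Request:
carry_out(rows=[[[0,0,0.4],[0,0,0],1],[[0,0,0.7],[0,0,0],1],[[0,0,0.7],[0,0,0],1],[[0,0,0.7],[0,0,0],1]])

```text
clock: 22.85
tool_pos: [0.5776, 0.2009, 0.081]
eef_rot: [-0.0, 1.0, 0.0, -0.0]
contact_force: [0.0, -0.0, -3.2]
opening: 0.147
finger_force: 60.0
```

```bash
python3 - <<'E'
from car import *
b=snap("top");f=lambda x,y:(210+x/2.667-.3,115+y/2.667-.3)
for x,y in((146,265),(271,262)):print("car mid",onz(b,*f(x,y),.012).round(4))
for x,y in((145,262),(270,260)):print("bail",onz(b,*f(x,y),.046).round(4))
g=cv2.cvtColor(b["bgr"],cv2.COLOR_BGR2GRAY)[190:235,245:335]
n,l,st,ce=cv2.connectedComponentsWithStats(cv2.inRange(g,195,255))
for i in range(1,n):
    if st[i,4]>20:print(st[i],onz(b,*(ce[i]+[245,190]),.012)[:2].round(4))
E
```

```text
car mid [0.5536 0.0512 0.012 ]
car mid [ 0.5533 -0.0915  0.012 ]
bail [0.5529 0.051  0.046 ]
bail [ 0.5515 -0.0887  0.046 ]
[ 59  11  17  25 234] [ 0.5445 -0.0932]
[12 13  6  8 37] [0.5785 0.0649]
[21 13  6  7 33] [0.5776 0.0376]
[ 12  26  16  12 164] [0.5304 0.0517]
```

Request:
carry_out(rows=[[[0,0,0.15],[0,0,0],1],[[0,0,0.2],[0,0,0],1],[[0,0,0.2],[0,0,0],1],[[0,0,0.2],[0,0,0],0.5],[[0,0,0.2],[0,0,0],0.4],[[0,0,0.2],[0,0,0],0.4],[[0,0,-2],[0,0,0],0.4],[[0,0,-6],[0,0,0],0.4],[[0,0,-11],[0,0,0],0.3],[[0,0,-13],[0,0,0],0],[[0,0,-13],[0,0,0],0]])

```text
clock: 24.0
tool_pos: [0.5799, 0.2014, 0.2145]
eef_rot: [-0.0, 1.0, 0.001, 0.003]
contact_force: [0.6, 0.3, -0.2]
opening: 0.847
finger_force: 0.0
```

```bash
python3 - <<'E'
from car import *
st=r.get_state();print(st["tool_pos"],st["eef_rot"].round(3),st["q"].round(2))
E
```

```text
[0.5798573  0.20143353 0.21453741] [-0.     1.     0.001  0.003] [-0.51  0.7   0.17  1.65 -0.15  0.8   1.3 ]
```

Request:
carry_out(rows=[[[1,-5,0],[0,0,0],0],[[2,-10,0],[0,0,8],0],[[2.7,-15,0],[0,0,16],0],[[2.7,-15,0],[0,0,24],0],[[2.7,-15,0],[0,0,32],0],[[2.7,-15,0],[0,0,40],0],[[2.7,-15,0],[0,0,48],0],[[2.7,-15,0],[0,0,56],0],[[2.7,-15,0],[0,0,64],0],[[2.7,-15,0],[0,0,72],0],[[2.7,-15,0],[0,0,80],0],[[2.7,-15,0],[0,0,88],0]])

```text
clock: 25.2
tool_pos: [0.5498, 0.0508, 0.2095]
eef_rot: [0.696, 0.718, -0.001, -0.001]
contact_force: [0.4, 0.2, -0.1]
opening: 1.002
finger_force: 0.0
```

Request:
carry_out(rows=[[[0,0,0],[0,0,2],0],[[0,0,0],[0,0,2],0],[[0,0,0],[0,0,2],0]])

```text
clock: 25.5
tool_pos: [0.5504, 0.0508, 0.2104]
eef_rot: [0.706, 0.708, -0.0, -0.0]
contact_force: [-0.2, 0.2, -0.6]
opening: 0.999
finger_force: 0.0
```

```bash
python3 - <<'E'
from car import *
st=r.get_state();print(st["tool_pos"],st["eef_rot"].round(3),st["q"].round(2))
w=snap("wrist","w6.png",scale=1.4)
for p in([.553,.051,.042],[.553,.070,.042],[.553,.032,.042],[.598,.051,.01],[.508,.051,.01]):
    P=np.array(w["pose"]);c=P[:3,:3].T@(np.array(p)-P[:3,3]);t=np.arctan2(np.hypot(*c[:2]),-c[2]);k=t/np.hypot(*c[:2])
    print(p,round(1.4*(w["cx"]+w["fx"]*c[0]*k)),round(1.4*(w["cy"]-w["fy"]*c[1]*k)))
g=cv2.cvtColor(w["bgr"],cv2.COLOR_BGR2GRAY);n,l,s,ce=cv2.connectedComponentsWithStats(cv2.inRange(g[:290],190,255))
for i in range(1,n):
    if s[i,4]>150:print(s[i],ce[i].round(1))
E
```

```text
[0.55040552 0.05078216 0.21044484] [ 0.706  0.708 -0.    -0.   ] [-0.52  0.71  0.61  1.84 -0.56  0.77  0.39]
[0.553, 0.051, 0.042] 387 262
[0.553, 0.07, 0.042] 387 236
[0.553, 0.032, 0.042] 387 288
[0.598, 0.051, 0.01] 444 254
[0.508, 0.051, 0.01] 329 253
[ 75  53  42  35 276] [100.1  66.8]
[552  83   8  67 275] [555.9 115.2]
[ 419  121  107  169 7584] [462.5 197.9]
[238 156  38  51 828] [255.7 172.7]
[285 156  37  51 715] [302.2 173. ]
[277 162   5  51 199] [278.6 187.4]
[245 181  30  20 461] [256.9 190.6]
[285 182  31  18 412] [298.1 189.7]
[  0 232  16  25 281] [  7.1 243.1]
[241 279  33  11 259] [258.  284.3]
```

Request:
carry_out(rows=[[[0,0.55,4],[0,0,0],0.5],[[0,0.55,8],[0,0,0],0.5],[[0,0.55,12],[0,0,0],0.5],[[0,0.55,16],[0,0,0],0.5],[[0,0.55,18.5],[0,0,0],0.5],[[0,0.55,18.5],[0,0,0],0.5],[[0,0.55,18.5],[0,0,0],1],[[0,0.55,18.5],[0,0,0],1],[[0,0.55,18.5],[0,0,0],1],[[0,0.55,18.5],[0,0,0],1],[[0,0.55,18.5],[0,0,0],1],[[0,0.55,18.5],[0,0,0],1]], newtons=50)

```text
clock: 26.75
tool_pos: [0.5563, 0.0511, 0.0267]
eef_rot: [0.707, 0.707, 0.0, -0.0]
contact_force: [-1.7, 0.5, 6.6]
opening: 0.08
finger_force: 49.8
```

Request:
carry_out(rows=[[[0,0,0],[0,0,0],1],[[0,0,0],[0,0,0],1],[[0,0,-1.5],[0,0,0],1],[[0,0,-3],[0,0,0],1],[[0,0,-3],[0,0,0],1],[[0,0,-3],[0,0,0],1]])

```text
clock: 27.35
tool_pos: [0.5562, 0.0511, 0.0557]
eef_rot: [0.707, 0.708, 0.0, -0.0]
contact_force: [-0.2, 0.5, -2.4]
opening: 0.082
finger_force: 49.6
```

Request:
carry_out(rows=[[[0,0,-3],[0,0,0],1],[[0,0,-5.1],[0,0,0],1],[[-3.4,-2,-5.1],[0,0,8],1],[[-6.8,-4,-5.1],[0,0,16],1],[[-10,-6,-5.1],[0,0,24],1],[[-13.5,-8,-5.1],[0,0,32],1],[[-17,-10,-5.1],[0,0,40],1],[[-20,-11.6,-5.1],[0,0,48],1],[[-23,-11.6,-5.1],[0,0,56],1],[[-26,-11.6,-5.1],[0,0,64],1],[[-29,-11.6,-5.1],[0,0,72],1],[[-32,-11.6,-5.1],[0,0,80],1]])

```text
clock: 28.55
tool_pos: [0.44, -0.2701, 0.1061]
eef_rot: [0.996, 0.085, -0.001, -0.001]
contact_force: [0.6, 0.3, -2.1]
opening: 0.083
finger_force: 49.7
```

```bash
python3 - <<'E'
from car import *
st=r.get_state();print(st["tool_pos"],st["eef_rot"].round(3),st["q"].round(2),st["opening"],R.from_quat(st["eef_rot"]).as_matrix().round(3)[:, :2])
print(tool([.44,-.3965,st["tool_pos"][2]]),tool([.52,-.3965,st["tool_pos"][2]]))
E
```

```text
[ 0.44000829 -0.2700958   0.1060811 ] [ 0.996  0.085 -0.001 -0.001] [ 0.11  0.87  0.62  2.02 -0.97  0.57  0.02] 0.08324758075502738 [[ 0.986  0.169]
 [ 0.169 -0.986]
 [-0.001 -0.001]]
[-2.130e+00  1.246e+01 -1.000e-02] [ 5.75 13.81 -0.02]
```

Request:
carry_out(rows=[[[-0.7,4,0],[0,0,0],1],[[-1.4,8,0],[0,0,0],1],[[-2.1,12.4,0],[0,0,0],1],[[-2.1,12.4,0],[0,0,0],1],[[-2.1,12.4,0],[0,0,4],1],[[-2.1,12.4,0],[0,0,4],1]])

```text
clock: 29.15
tool_pos: [0.4409, -0.3943, 0.1056]
eef_rot: [0.999, 0.052, -0.001, -0.001]
contact_force: [0.2, 0.9, -1.9]
opening: 0.082
finger_force: 49.8
```

```bash
python3 - <<'E'
from car import *
st=r.get_state();print(st["tool_pos"],st["eef_rot"].round(3),st["q"].round(2),st["opening"],R.from_quat(st["eef_rot"]).as_matrix().round(3)[:, :2])
print(tool([.52,-.3965,st["tool_pos"][2]]))
E
```

```text
[ 0.44094224 -0.39425944  0.10557264] [ 0.999  0.052 -0.001 -0.001] [ 0.29  0.95  0.69  1.8  -0.88  0.73  0.  ] 0.08165510981967501 [[ 0.994  0.105]
 [ 0.105 -0.994]
 [-0.001 -0.002]]
[ 7.84  1.05 -0.01]
```

Request:
carry_out(rows=[[[3,0.4,0],[0,0,2],1],[[6,0.8,0],[0,0,4],1],[[7.8,1.05,0],[0,0,6],1],[[7.8,1.05,0],[0,0,6],1],[[7.8,1.05,2.5],[0,0,6],1],[[7.8,1.05,5],[0,0,6],1],[[7.8,1.05,6.5],[0,0,6],1],[[7.8,1.05,7.3],[0,0,6],1],[[7.8,1.05,7.4],[0,0,6],1],[[7.8,1.05,7.4],[0,0,6],1]])

```text
clock: 30.15
tool_pos: [0.52, -0.3978, 0.0336]
eef_rot: [1.0, 0.0, 0.0, 0.0]
contact_force: [0.5, -0.5, -2.6]
opening: 0.083
finger_force: 49.8
```

```bash
python3 - <<'E'
from car import *
st=r.get_state();print(st["tool_pos"],st["eef_rot"].round(3),st["q"].round(2),st["opening"],st["contact_force"].round(1))
E
```

```text
[ 0.52003515 -0.39781583  0.03356256] [1. 0. 0. 0.] [ 0.26  1.11  0.66  1.62 -0.93  0.76 -0.21] 0.08292756757992852 [ 0.5 -0.5 -2.6]
```

Still hanging about 2 mm above the tray floor. I'll lower it a touch, let go and lift away.

Request:
carry_out(rows=[[[0,0,0.2],[0,0,0],1],[[0,0,0.2],[0,0,0],1],[[0,0,0.2],[0,0,0],0.8],[[0,0,0.2],[0,0,0],0.6],[[0,0,0.2],[0,0,0],0.6],[[0,0,0.2],[0,0,0],0.6],[[0,0,-3],[0,0,0],0.6],[[0,0,-8],[0,0,0],0.4],[[0,0,-13],[0,0,0],0.4],[[0,0,-17],[0,0,0],0.4],[[0,0,-17],[0,0,0],0.4]])

```text
clock: 31.25
tool_pos: [0.5217, -0.4007, 0.2095]
eef_rot: [1.0, 0.0, 0.004, 0.004]
contact_force: [-0.8, -0.4, 0.3]
opening: 0.602
finger_force: 0.0
```

```bash
python3 - <<'E'
from car import *
st=r.get_state();print(st["tool_pos"],st["eef_rot"].round(3),st["q"].round(2),st["opening"])
w=snap("wrist");b=snap("top")
g=cv2.cvtColor(w["bgr"],cv2.COLOR_BGR2GRAY);n,l,s,ce=cv2.connectedComponentsWithStats(cv2.inRange(g[:290],190,255))
for i in range(1,n):
    if s[i,4]>150:print(s[i],ce[i].round(1),onz(w,*ce[i],.016,True).round(3))
g=cv2.cvtColor(b["bgr"],cv2.COLOR_BGR2GRAY)[190:280,245:440];n,l,s,ce=cv2.connectedComponentsWithStats(cv2.inRange(g,185,255))
for i in range(1,n):
    if s[i,4]>15:print(s[i],onz(b,*(ce[i]+[245,190]),.012)[:2].round(4))
E
```

```text
[ 0.52171804 -0.40074063  0.20954625] [1.    0.    0.004 0.004] [ 0.19  0.91  0.83  1.53 -0.75  1.03 -0.35] 0.602297409579372
[ 279    0   75   37 1509] [316.2  19.2] [ 0.701 -0.445  0.016]
[376   0  62  27 964] [412.1   9.4] [ 0.726 -0.555  0.016]
[149 106  24  20 302] [161.1 115.5] [ 0.6   -0.28   0.016]
[ 92 113  32  13 193] [107.7 118.8] [ 0.601 -0.214  0.016]
[ 93 124  32  12 196] [108.6 129.1] [ 0.59  -0.215  0.016]
[228 160  38  51 698] [243.9 176.2] [ 0.532 -0.369  0.016]
[275 160  39  51 958] [293.6 183. ] [ 0.525 -0.422  0.016]
[ 40 165  14  28 201] [ 47.1 180.7] [ 0.533 -0.114  0.016]
[233 167  27  37 400] [244.3 192.6] [ 0.514 -0.369  0.016]
[269 166   4  52 195] [270.6 190.6] [ 0.516 -0.398  0.016]
[ 28 171  14  20 183] [ 34.7 182.2] [ 0.532 -0.091  0.016]
[128 178  21  22 221] [140.6 189.6] [ 0.519 -0.251  0.016]
[107   4  19   8  93] [ 0.5976 -0.2412]
[ 59  10  15  14 115] [ 0.5771 -0.0865]
[ 0 72  8 18 99] [0.3772 0.105 ]
```

Request:
carry_out(rows=[[[0,-4,0],[0,0,-8],0.4],[[1,-8,0],[0,0,-16],0.4],[[1,-12,0],[0,0,-24],0.4],[[1,-16,0],[0,0,-32],0.4],[[2,-20,0],[0,0,-40],0.4],[[2,-24,0],[0,0,-48],0.4],[[3,-28,0],[0,0,-56],0.4],[[3.3,-31,0],[0,0,-64],0.4],[[3.3,-31,0],[0,0,-72],0.4],[[3.3,-31,0],[0,0,-80],0.4],[[3.3,-31,0],[0,0,-88],0.4],[[3.3,-31,0],[0,0,-90],0.4]])

```text
clock: 32.55
tool_pos: [0.5517, -0.0865, 0.2014]
eef_rot: [0.706, 0.708, -0.001, -0.002]
contact_force: [-1.0, -0.6, -1.0]
opening: 0.599
finger_force: 0.0
```

Request:
carry_out(rows=[[[0,0,0],[0,0,0],0],[[0,0,0],[0,0,0],0]])

```text
clock: 32.75
tool_pos: [0.5524, -0.0871, 0.2022]
eef_rot: [0.708, 0.707, -0.0, -0.001]
contact_force: [-0.6, -0.5, 0.7]
opening: 0.759
finger_force: 0.0
```

```bash
python3 - <<'E'
from car import *
st=r.get_state();print(st["tool_pos"],st["eef_rot"].round(3),st["q"].round(2))
w=snap("wrist")
g=cv2.cvtColor(w["bgr"],cv2.COLOR_BGR2GRAY);n,l,s,ce=cv2.connectedComponentsWithStats(cv2.inRange(g[:290],190,255))
for i in range(1,n):
    if s[i,4]>120:print(s[i],ce[i].round(1),onz(w,*ce[i],.012,True)[:2].round(4),onz(w,*ce[i],.044,True)[:2].round(4))
E
```

```text
[ 0.55241836 -0.08710495  0.202222  ] [ 0.708  0.707 -0.    -0.001] [-0.18  0.69  0.44  1.82 -0.43  0.72  0.49]
[ 438   20   70   87 2571] [463.1  58. ] [0.7684 0.0629] [0.748  0.0553]
[ 425   89  101  169 7998] [468.9 183.5] [ 0.7858 -0.0845] [ 0.7638 -0.0781]
[235 164  39  52 908] [253.6 180.9] [ 0.5311 -0.0847] [ 0.5333 -0.0782]
[283 164  36  24 612] [297.2 176. ] [ 0.5771 -0.0794] [ 0.5749 -0.0735]
[275 171   5  52 212] [276.6 197.3] [ 0.5554 -0.1026] [ 0.5553 -0.0944]
[243 190  30  19 505] [256.4 198.8] [ 0.5338 -0.1041] [ 0.5357 -0.0958]
[283 190  31  19 472] [296.7 198.2] [ 0.5769 -0.1036] [ 0.5747 -0.0953]
[  0 193   8  41 182] [  2.3 219.2] [ 0.1584 -0.1314] [ 0.1961 -0.1205]
[ 93 243  52  46 559] [120.6 257.6] [ 0.3628 -0.1781] [ 0.381  -0.1628]
```

Request:
carry_out(rows=[[[-0.7,0.3,4],[0,0,0],0.5],[[-0.7,0.3,8],[0,0,0],0.5],[[-0.7,0.3,12],[0,0,0],0.5],[[-0.7,0.3,16],[0,0,0],0.5],[[-0.7,0.3,17.6],[0,0,0],0.5],[[-0.7,0.3,17.6],[0,0,0],0.5],[[-0.7,0.3,17.6],[0,0,0],1],[[-0.7,0.3,17.6],[0,0,0],1],[[-0.7,0.3,17.6],[0,0,0],1],[[-0.7,0.3,17.6],[0,0,0],1],[[-0.7,0.3,17.6],[0,0,0],1],[[-0.7,0.3,17.6],[0,0,0],1]])

```text
clock: 34.0
tool_pos: [0.5562, -0.0941, 0.0277]
eef_rot: [0.707, 0.707, 0.0, 0.0]
contact_force: [-0.9, 0.0, 6.1]
opening: 0.082
finger_force: 50.0
```

Request:
carry_out(rows=[[[0,0,0],[0,0,0],1],[[0,0,0],[0,0,0],1],[[0,0,-1.5],[0,0,0],1],[[0,0,-3],[0,0,0],1],[[0,0,-5.5],[0,0,0],1],[[0,0,-8],[0,0,0],1],[[0,0,-8],[0,0,0],1]])

```text
clock: 34.7
tool_pos: [0.5581, -0.095, 0.1108]
eef_rot: [0.707, 0.707, 0.002, 0.003]
contact_force: [-0.9, 0.4, -0.9]
opening: 0.083
finger_force: 50.0
```

```bash
python3 - <<'E'
from car import *
st=r.get_state();print(st["tool_pos"],st["eef_rot"].round(3),st["q"].round(2))
for p in([.44,-.18],[.44,-.3965]):print(tool(p+[st["tool_pos"][2]]))
E
```

```text
[ 0.55809039 -0.0949952   0.11083862] [0.707 0.707 0.002 0.003] [-0.11  0.83  0.34  1.87 -0.51  0.52  0.58]
[ -8.49 -11.81  -0.07]
[-3.014e+01 -1.183e+01 -3.000e-02]
```

Request:
carry_out(rows=[[[-1,-4,0],[0,0,8],1],[[-2,-8,0],[0,0,16],1],[[-3,-11.6,0],[0,0,24],1],[[-6,-11.6,0],[0,0,32],1],[[-9,-11.6,0],[0,0,40],1],[[-12,-11.6,0],[0,0,48],1],[[-15,-11.6,0],[0,0,56],1],[[-19,-11.6,0],[0,0,64],1],[[-23,-11.6,0],[0,0,72],1],[[-27,-11.6,0],[0,0,80],1],[[-30.1,-11.6,0],[0,0,84],1],[[-30.1,-11.6,0],[0,0,84],1]])

```text
clock: 35.9
tool_pos: [0.4387, -0.4009, 0.1074]
eef_rot: [0.999, 0.05, -0.0, 0.003]
contact_force: [-1.0, 0.9, -0.8]
opening: 0.084
finger_force: 50.0
```

```bash
python3 - <<'E'
from car import *
st=r.get_state();print(st["tool_pos"],st["eef_rot"].round(3),st["q"].round(2),st["opening"])
for p in([.443,-.3975],):print(tool(p+[.033]))
E
```

```text
[ 0.438694   -0.4009484   0.10739944] [ 0.999  0.05  -0.     0.003] [ 0.31  0.94  0.67  1.8  -0.86  0.72 -0.02] 0.08356297841314327
[ 0.47 -0.35  7.44]
```

Request:
carry_out(rows=[[[0.4,0,2],[0,0,4],1],[[0.4,-0.1,4],[0,0,6],1],[[0.4,-0.1,6],[0,0,6],1],[[0.4,-0.1,7.2],[0,0,6],1],[[0.4,-0.1,7.6],[0,0,6],1],[[0.4,-0.1,7.6],[0,0,6],1],[[0.4,-0.1,7.6],[0,0,6],1]])

```text
clock: 36.6
tool_pos: [0.444, -0.3927, 0.0317]
eef_rot: [1.0, 0.001, 0.0, -0.001]
contact_force: [-1.4, 3.7, 5.6]
opening: 0.083
finger_force: 50.0
```

Request:
carry_out(rows=[[[0,0,0],[0,0,0],0.8],[[0,0,0],[0,0,0],0.6],[[0,0,0],[0,0,0],0.6],[[0,0,0],[0,0,0],0.6],[[0,0,-3],[0,0,0],0.6],[[0,0,-8],[0,0,0],0.4],[[0,0,-13],[0,0,0],0.4],[[0,0,-18],[0,0,0],0.4],[[-2,-4,-20],[0,0,-8],0.2],[[-2,-8,-20],[0,0,-16],0.2],[[-2,-12,-20],[0,0,-24],0.2],[[-2,-14,-20],[0,0,-32],0.2]])

```text
clock: 37.8
tool_pos: [0.4236, -0.2501, 0.2309]
eef_rot: [0.96, 0.28, 0.0, -0.001]
contact_force: [0.2, -0.3, 0.7]
opening: 0.8
finger_force: 0.0
```

Request:
carry_out(rows=[[[0,0,0],[0,0,0],0.2],[[0,0,0],[0,0,0],0.2]])

```text
clock: 38.0
tool_pos: [0.4241, -0.2546, 0.2312]
eef_rot: [0.961, 0.275, 0.0, 0.001]
contact_force: [0.8, -0.3, -0.4]
opening: 0.8
finger_force: 0.0
```

```bash
python3 - <<'E'
from car import *
st=r.get_state();print(st["tool_pos"],st["eef_rot"].round(3),st["q"].round(2),st["opening"])
b=snap("top");a=snap("scene");w=snap("wrist")
c=lambda im,x0,y0,x1,y1,w,h: cv2.resize(im[y0:y1,x0:x1],(w,h),interpolation=cv2.INTER_CUBIC)
cv2.imwrite("pics/m8.png",np.vstack([np.hstack([c(b["bgr"],180,120,460,290,480,290),c(a["bgr"],340,190,460,300,320,290)]),np.hstack([c(a["bgr"],190,110,310,220,320,290),c(w["bgr"],0,0,560,338,480,290)])]))
E
```

```text
[ 0.42410152 -0.25458515  0.23121544] [0.961 0.275 0.    0.001] [ 0.04  0.63  0.68  1.99 -0.58  0.73  0.06] 0.7995342610050848
```

View pics/m8.png

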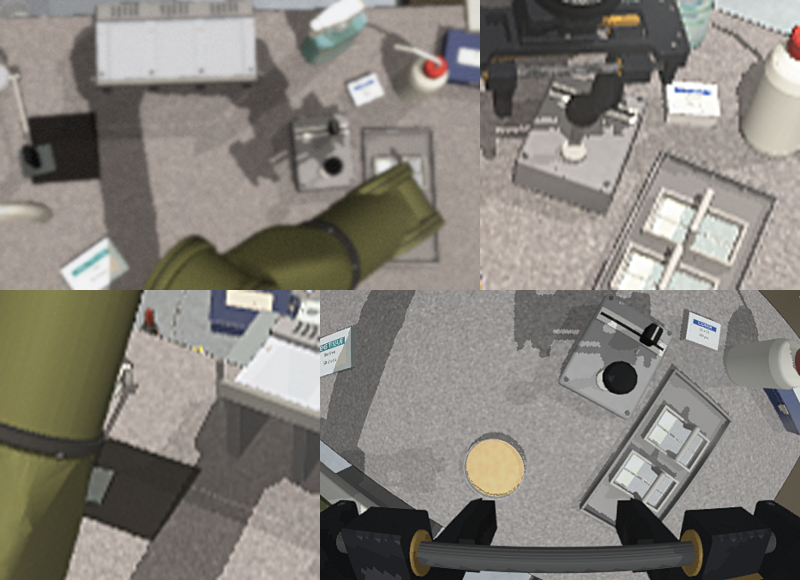

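Both carriers lie flat in the tray (right-hand crops). The rake has been knocked to the left edge of its mat, with the foot at about (38,160) in the top crop. I'll measure it and put it back.

```bash
python3 - <<'E'
from car import *
b=snap("top");f=lambda x,y:(180+x/1.714-.3,120+y/1.714-.3)
for n,x,y,z in[("handle top",32,157,.118),("foot",38,160,.01),("foot l",22,160,.01),("foot r",54,160,.01),("hook",16,75,.058),("matc",64,148,.002)]:print(n,onz(b,*f(x,y),z)[:2].round(4))
# crisp masks in top image: foot = dark-greenish on darker mat
im=b["bgr"][185:232,180:245];g=cv2.cvtColor(im,cv2.COLOR_BGR2GRAY)
for row in g[::2,::2]:print(' '.join('%3d'%v for v in row))
E
```

```text
handle top [0.5537 0.2361]
foot [0.5619 0.2428]
foot l [0.5626 0.2714]
foot r [0.5611 0.2141]
hook [0.707 0.273]
matc [0.5834 0.197 ]
143 153 151 153 152 155 182 138 148 155 156 156 158 158 150 146 153 151 141 126 129 128 114 105 113 105  73  55  65  72  72  73  72
144 145 150 156 151 157 176 157 138 133 126 113 124 117 107  99  89  81  70  63  62  58  50  43  42  41  28  21  57  71  77  74  71
137 145 153 151 158 157 174 171  88  62  51  47  49  41  38  36  34  34  37  28  30  27  29  30  32  28  24  25  54  74  77  78  73
139 146 158 155 161 152 149 174  82  33  33  36  35  28  35  33  36  33  31  28  26  30  30  32  31  27  27  21  52  71  75  72  74
149 144 147 149 157 159 139 181 104  29  31  34  38  34  37  35  35  37  36  31  28  31  26  30  30  30  28  18  56  71  75  75  79
151 144 145 150 159 161 141 175 134  35  34  39  35  34  35  34  31  34  32  32  34  28  25  30  31  28  26  20  51  77  76  77  79
150 136 141 145 152 158 151 148 127  40  32  36  37  32  31  30  34  29  28  32  30  30  34  30  30  28  26  25  43  70  72  74  75
150 141 141 150 156 156 143 119 109  47  3
[... 1501 characters left out ...]
  32  34  32  33  35  33  64  90  92  88
165 156 143 135 137 141 134  98  94  69  45  44  36  36  33  33  32  30  36  38  35  35  35  37  32  37  38  41  40  66  86  93  92
155 152 144 134 136 141 139 132 135  88  33  30  36  36  40  43  44  50  49  55  62  72  72  77  82  89  99 111 112  92  89  95  97
140 137 132 135 137 142 142 146 154 120  75  75  86  99 115 124 120 124 126 131 142 139 146 152 153 147 151 155 155 122  98  94  96
135 138 136 140 140 146 160 162 158 151 147 145 142 153 152 159 158 154 155 152 155 158 157 162 161 158 164 155 149 126  94  98  90
139 136 138 142 143 149 157 160 158 162 160 155 156 156 155 161 156 151 155 162 163 161 156 157 160 162 159 158 158 134  88  95  90
```

```bash
python3 - <<'E'
from car import *
b=snap("top");a=snap("scene")
px=lambda c,r:(180+2*c,185+2*r)
e1=onz(b,*px(14.8,9.8),.01);e2=onz(b,*px(16.4,17.6),.01);bl=onz(b,*px(6.8,19.2),.01)
print("right edge",e1.round(4),e2.round(4),np.linalg.norm(e1-e2).round(4),"front left",bl.round(4),np.linalg.norm(bl-e2).round(4))
d=(e1-e2)/np.linalg.norm(e1-e2);yaw=np.arctan2(d[1],d[0]);print("yaw",np.degrees(yaw))
for yw in(yaw,.22):
    c=(e1+e2)/2+.03*np.array([-np.sin(yw),np.cos(yw),0]);print("centre",c.round(4))
    print("dist to mat",np.hypot(*(c-[.585,.1975,0])[:2]))
# mat by dark mask, top corners
g=cv2.cvtColor(b["bgr"],cv2.COLOR_BGR2GRAY);m=cv2.inRange(g[180:235,180:245],0,60)
n,l,s,ce=cv2.connectedComponentsWithStats(m);i=1+s[1:,4].argmax();x,y,w,h,_=s[i];print(s[i])
r_=(180+x+w-.5,180+y+h/2);print("mat right edge mid",onz(b,*r_,.002).round(4))
E
```

```text
right edge [0.5874 0.2188 0.01  ] [0.539  0.2094 0.01  ] 0.0492 front left [0.5307 0.2683 0.01  ] 0.0595
yaw 10.967569541373523
centre [0.5575 0.2436 0.01  ]
dist to mat 0.053679493586519605
centre [0.5566 0.2434 0.01  ]
dist to mat 0.05396565051436653
[  13    5   46   42 1378]
mat right edge mid [0.5818 0.1308 0.002 ]
```

The rake foot measures 49×60 mm, so the fit is good. It is centred about 54–56 mm from the mat's middle, which is too close to the 58 mm limit. I'll recentre it with a low grip placed 30 mm to its right, camera side away from the tap.

Request:
carry_out(rows=[[[4,-2.5,0],[0,0,4],0],[[8,-5,0],[0,0,8],0],[[12,-8,0],[0,0,12],0],[[16,-11,0],[0,0,16],0],[[20,-13.5,0],[0,0,20],0],[[24,-16,0],[0,0,24],0],[[27.7,-18.7,0],[0,0,27],0],[[27.7,-18.7,0],[0,0,27],0],[[27.7,-18.7,0],[0,0,27],0]])

```text
clock: 39.2
tool_pos: [0.5596, 0.0522, 0.2304]
eef_rot: [0.999, 0.045, -0.0, 0.001]
contact_force: [-0.5, -0.5, -0.6]
opening: 0.998
finger_force: 0.0
```

```bash
python3 - <<'E'
from car import *
st=r.get_state();print(st["tool_pos"],st["eef_rot"].round(3),st["q"].round(2),R.from_quat(st["eef_rot"]).as_matrix()[:2,:2].round(3).tolist())
print(tool([.563,.15,.2]),tool([.563,.216,.2]))
# remeasure rake in top view: foot/mat corner by threshold profile
b=snap("top");g=cv2.cvtColor(b["bgr"],cv2.COLOR_BGR2GRAY)
for v in(205,210,215,218):print(v,' '.join(str(x) for x in g[v,190:222]))
E
```

```text
[0.55962117 0.05218815 0.23037568] [ 0.999  0.045 -0.     0.001] [-0.65  0.79  0.9   1.8  -0.76  0.94 -0.9 ] [[0.996, 0.091], [0.09, -0.996]]
[ 1.22 -9.71  3.03] [  1.82 -16.29   3.02]
205 95 91 80 61 46 46 56 64 58 40 34 35 40 46 47 41 49 48 50 53 60 59 63 69 68 68 70 78 77 79 81 83
210 77 60 50 34 24 17 17 16 14 17 28 36 44 50 51 60 62 62 66 66 68 75 78 74 77 82 80 83 85 85 87 89
215 76 65 56 46 40 37 33 38 45 47 57 60 61 62 68 66 70 71 76 76 79 81 79 83 83 84 88 89 87 90 89 91
218 77 64 56 38 39 36 42 41 44 43 48 52 60 63 66 68 70 76 80 80 80 84 83 87 86 88 88 91 93 92 91 93
```

Request:
carry_out(rows=[[[0,0,0],[0,0,-8],0],[[0,0,0],[0,0,-16],0],[[0,0,0],[0,0,-24],0],[[0,0,0],[0,0,-32],0],[[0,0,0],[0,0,-40],0],[[0,0,0],[0,0,-48],0],[[0,0,0],[0,0,-56],0],[[0,0,0],[0,0,-64],0],[[0,0,0],[0,0,-72],0],[[0,0,0],[0,0,-80],0],[[0,0,0],[0,0,-88],0],[[0,0,0],[0,0,-96],0]])

```text
clock: 40.45
tool_pos: [0.559, 0.0487, 0.2313]
eef_rot: [0.635, 0.772, -0.0, 0.0]
contact_force: [-0.3, 0.0, -0.8]
opening: 1.0
finger_force: 0.0
```

Request:
carry_out(rows=[[[0,0,0],[0,0,-8],0],[[0,0,0],[0,0,-16],0],[[0,0,0],[0,0,-24],0],[[0,0,0],[0,0,-32],0],[[0,0,0],[0,0,-40],0],[[0,0,0],[0,0,-48],0],[[0,0,0],[0,0,-56],0],[[0,0,0],[0,0,-64],0],[[0,0,0],[0,0,-72],0],[[0,0,0],[0,0,-80],0],[[0,0,0],[0,0,-88],0],[[0,0,0],[0,0,-90],0]])

```text
clock: 41.65
tool_pos: [0.559, 0.0487, 0.2311]
eef_rot: [-0.095, 0.995, -0.0, -0.0]
contact_force: [-0.4, -0.4, -0.5]
opening: 1.0
finger_force: 0.0
```

```bash
python3 - <<'E'
from car import *
st=r.get_state();print(st["tool_pos"],st["eef_rot"].round(3),st["q"].round(2),R.from_quat(st["eef_rot"]).as_matrix()[:2,:2].round(3).tolist())
print(tool([.565,.13,.2]),tool([.568,.216,.2]))
E
```

```text
[0.55902038 0.04869485 0.23114291] [-0.095  0.995 -0.    -0.   ] [-0.13  0.61 -0.06  1.77  0.05  0.76  1.54] [[-0.982, -0.19], [-0.19, 0.982]]
[-2.13  7.87  3.11] [-4.06 16.26  3.1 ]
```

Request:
carry_out(rows=[[[-0.8,3.5,0],[0,0,0],0],[[-1.5,7,0],[0,0,0],0],[[-1.5,7,0],[0,0,0],0],[[-1.5,7,0],[0,0,0],0]])

```text
clock: 42.05
tool_pos: [0.5605, 0.1225, 0.2309]
eef_rot: [-0.096, 0.995, -0.0, -0.0]
contact_force: [0.8, -1.3, 0.2]
opening: 0.999
finger_force: 0.0
```

```bash
python3 - <<'E'
from car import *
s=snap("wrist");st=r.get_state();print(st["tool_pos"])
im=s["bgr"];hsv=cv2.cvtColor(im,cv2.COLOR_BGR2HSV);i3=im.astype(int)
# foot: greenish-grey (G>R), mid brightness
m=((i3[...,1]-i3[...,2]>5)&(i3[...,1]>35)&(i3[...,1]<150)).astype(np.uint8)*255
m[250:]=0;m=cv2.morphologyEx(m,cv2.MORPH_OPEN,np.ones((3,3)))
dk=((i3.max(2)<75)&(i3[...,1]<=i3[...,2]+4)).astype(np.uint8)*255;dk[245:]=0
for n_,mm,z in(("green",m,.01),("dark",dk,.002)):
    n,l,t,ce=cv2.connectedComponentsWithStats(mm)
    for i in range(1,n):
        if t[i,4]>250:
            cn=max(cv2.findContours((l==i).astype(np.uint8),0,2)[0],key=cv2.contourArea);q=cv2.boxPoints(cv2.minAreaRect(cn))
            print(n_,t[i],ce[i].round(1));print([ (p.round(0).tolist(),onz(s,*p,z,True)[:2].round(4).tolist()) for p in q])
E
```

```text
[0.56061674 0.12121335 0.230915  ]
dark [  23   90   19   95 1545] [ 31.4 135.7]
[([22.0, 184.0], [0.6356, -0.2465]), ([23.0, 90.0], [0.4976, -0.2539]), ([41.0, 90.0], [0.4967, -0.2169]), ([40.0, 184.0], [0.6297, -0.2082])]
dark [ 276  150  141   95 8937] [335.7 203.1]
[([276.0, 244.0], [0.6455, 0.1393]), ([288.0, 149.0], [0.5273, 0.1303]), ([423.0, 166.0], [0.511, 0.2993]), ([411.0, 261.0], [0.6382, 0.3237])]
```

```bash
python3 - <<'E'
from car import *
s=snap("wrist");g=cv2.cvtColor(s["bgr"],cv2.COLOR_BGR2GRAY)
print('     '+' '.join('%3d'%c for c in range(320,444,4)))
for v in range(144,232,4):print(v,' '.join('%3d'%x for x in g[v,320:444:4]))
E
```

```text
320 324 328 332 336 340 344 348 352 356 360 364 368 372 376 380 384 388 392 396 400 404 408 412 416 420 424 428 432 436 440
144 127 133 118 125 119 125 151 175 162 176 178 168 165 179 174 184 177 170 165 167 170 169 181 182 172 169 185 174 173 167 178
148 131 126 122 119 123 121 177 170 174 173 171 180 165 173 187 169 171 165 174 165 161 180 169 164 176 176 173 175 170 162 148
152 118 119 124 120 122 127 173 169 168 166 179 175 176 171 172 174 184 169 184 181 175 178 183 160 179 168 162 164 161 157 153
156  38  37  35  42  60 110 124 171 179 173 178 174 167 172 163 174 170 173 177 171 171 179 169 178 179 171 158 165 155 163 155
160  40  38  39  41  40  40  40  58  55  57  97 154 172 183 173 173 168 174 177 177 168 174 177 173 151 152 159 165 157 157 156
164  38  38  38  40  40  39  39  59  59  60  59  58  60  58  56  69 102 160 178 171 179 184 162 150 167 153 160 153 172 164 160
168  40  39  41  40  40  40  38  61  61  60  60  62  63  63  64  64  67  66 169 189 165 166 160 162 158 162 155 159 155 158 154
172  40  41  42  42  43  42  43  61  62  63  64  63  63  67  66  69  71  71 177 
[... 1139 characters left out ...]
  26  27  26  25  29  28  25 155 183 164 166 164 173 172 171
212  42  42  41  41  42  41  41  58  68 123 121 122 121 100  22  23  22  23  25  24  24  25  32  33  66 168 169 171 164 170 171
216  35  39  38  40  41  40  39  52  77 122 117 123 125  84  85  18  23  21  22  19  20  24  47  45  43 181 177 173 170 184 189
220  35  33  33  34  35  36  39  34  44  49  50  52  58  38  39 116  16  21  19  21  21  28  47  47  43 181 173 164 172 171 172
224  33  34  36  35  34  33  35  39  58  56  58  57  60  38  40 122 168  18  22  20  20  31  46  45  48 180 171 165 166 161 166
228  33  34  36  32  35  33  38  54  57  57  57  59  60  38  36 126 134 151  16  19  23  34  47  47  83 186 167 174 181 161 175
```

```bash
python3 - <<'E'
from car import *
s=snap("wrist");st=r.get_state()
f=lambda x,y,z:onz(s,x,y,z,True)[:2]
FR,FL,BR=f(354,178.5,.01),f(401.5,178.5,.01),f(353.5,218,.01)
print(FR,FL,BR,np.linalg.norm(FR-FL),np.linalg.norm(FR-BR))
c=(FL+BR)/2;print("foot centre",c)
m=[f(288,149,.002),f(276,244,.002),f(390.5,166.5,.002)];print("mat",m,np.linalg.norm(m[0]-m[2]))
mc=(m[1]+m[2])/2;print(mc,np.linalg.norm(c-mc),"yaw",np.degrees(np.arctan2(*(BR-FR)[::-1])))
print(tool([*c,.05]),tool([c[0]+.008,c[1]-.027,.05]))
E
```

```text
[0.54527738 0.21071279] [0.53288137 0.26965298] [0.5924297  0.22222758] 0.06022961072227165 0.04853794120361122
foot centre [0.56265554 0.24594028]
mat [array([0.5278377 , 0.12858682]), array([0.64576729, 0.13712819]), array([0.52246648, 0.25483188])] 0.12635927740899844
[0.58411688 0.19598004] 0.054374764289922516 yaw 13.723269902777536
[-2.54 12.29 18.08] [-2.82  9.49 18.08]
```

The close look puts the foot centre at (0.563, 0.246), 54 mm from the mat centre. I'll grip the handle from a safe offset, then lift it slightly and set it down nearer the middle.

Request:
carry_out(rows=[[[-1.4,4,0],[0,0,0],0],[[-2.8,8,0],[0,0,0],0],[[-2.8,10.4,0],[0,0,0],0],[[-2.8,10.4,0],[0,0,0],0],[[-2.8,10.4,4],[0,0,0],0],[[-2.8,10.4,7],[0,0,0],0],[[-2.8,10.4,10],[0,0,0],0],[[-2.8,10.4,13],[0,0,0],0],[[-2.8,10.4,16.2],[0,0,0],0],[[-2.8,10.4,16.2],[0,0,0],0],[[-2.8,10.4,16.2],[0,0,0],0]], newtons=40)

```text
clock: 43.3
tool_pos: [0.5688, 0.2286, 0.0693]
eef_rot: [-0.095, 0.995, -0.001, -0.0]
contact_force: [0.0, -0.3, 1.8]
opening: 0.996
finger_force: 0.0
```

Request:
carry_out(rows=[[[0,0,0],[0,0,0],0.3],[[0,0,0],[0,0,0],0.3],[[0,0,0],[0,0,0],0.5],[[0,0,0],[0,0,0],0.6],[[0,0,0],[0,0,0],0.7],[[0,0,0],[0,0,0],0.8],[[0,0,0],[0,0,0],0.9],[[0,0,0],[0,0,0],1],[[0,0,0],[0,0,0],1],[[0,0,0],[0,0,0],1],[[0,0,0],[0,0,0],1]])

```text
clock: 44.4
tool_pos: [0.5682, 0.2304, 0.0688]
eef_rot: [-0.096, 0.995, -0.0, -0.0]
contact_force: [-0.3, 1.2, -0.3]
opening: 0.156
finger_force: 40.0
```

```bash
python3 - <<'E'
from car import *
st=r.get_state();print(st["tool_pos"],st["eef_rot"].round(3),st["opening"],st["finger_force"],st["contact_force"].round(1))
print(tool([.583,.2,st["tool_pos"][2]]))
E
```

```text
[0.56816794 0.23036659 0.06880815] [-0.096  0.995 -0.    -0.   ] 0.15551374108242685 40.00086145475507 [-0.3  1.2 -0.3]
[-0.87 -3.26  0.  ]
```

Request:
carry_out(rows=[[[0,0,-0.3],[0,0,0],1],[[0,0,-0.6],[0,0,0],1],[[-0.4,-1,-0.6],[0,0,0],1],[[-0.8,-2,-0.6],[0,0,0],1],[[-1,-3.2,-0.6],[0,0,0],1],[[-1,-3.2,-0.6],[0,0,0],1],[[-1,-3.2,-0.3],[0,0,0],1],[[-1,-3.2,-0.1],[0,0,0],1],[[-1,-3.2,0.1],[0,0,0],1],[[-1,-3.2,0.1],[0,0,0],1]])

```text
clock: 45.4
tool_pos: [0.5837, 0.2019, 0.0688]
eef_rot: [-0.097, 0.995, 0.0, -0.0]
contact_force: [-2.2, -1.3, 4.5]
opening: 0.153
finger_force: 40.0
```

Request:
carry_out(rows=[[[0,0,0],[0,0,0],0.7],[[0,0,0],[0,0,0],0.5],[[0,0,0],[0,0,0],0.5],[[0,0,0],[0,0,0],0.5],[[0,0,-3],[0,0,0],0.5],[[0,0,-7],[0,0,0],0.5],[[0,0,-12],[0,0,0],0.5],[[0,0,-16],[0,0,0],0.3],[[0,-4,-16],[0,0,0],0.3],[[0,-8,-16],[0,0,0],0.3],[[0,-10,-16],[0,0,0],0.3],[[0,-10,-16],[0,0,0],0.3]])

```text
clock: 46.6
tool_pos: [0.6041, 0.0978, 0.228]
eef_rot: [-0.093, 0.996, -0.002, 0.0]
contact_force: [-0.1, -0.1, 0.3]
opening: 0.698
finger_force: 0.0
```

```bash
python3 - <<'E'
from car import *
s=snap("wrist");st=r.get_state();print(st["tool_pos"],st["q"].round(2));g=cv2.cvtColor(s["bgr"],cv2.COLOR_BGR2GRAY)
print('     '+' '.join('%3d'%c for c in range(280,420,5)))
for v in range(146,236,5):print(v,' '.join('%3d'%x for x in g[v,280:420:5]))
E
```

```text
[0.60361152 0.10130662 0.22793314] [-0.21  0.68 -0.06  1.62  0.05  0.84  1.47]
     280 285 290 295 300 305 310 315 320 325 330 335 340 345 350 355 360 365 370 375 380 385 390 395 400 405 410 415
146 178 158 122 125 122 135 135  44  40  41  42  42  43  41  45  43  42  63  63  64  63  63  59  59  58  61  61 112
151 183 170 129 135 129 122 134  37  41  41  42  42  42  33  35  39  40  59  55  58  57  56  56  56  57  58  58 155
156 185 175 122 117 125 116 128  39  44  42  41  43  42  87  87  87  87 128 128 116 115 115 114  57  57  55  58 159
161 178 172 125 122 124 113 134  40  41  41  41  42  39  84  84  84  83 124 117 115 115 117 113  58  59  59  60 182
166 173 177 124 120 129 127 124  42  41  41  42  41  41  85  86  85  87  23  29  31 115 112 105  60  62  69  67 164
171 164 181 119 129 121 122  91  40  42  42  43  43  42  85  85  83  86  27  30  37  40  42  94  65  69  76 111 172
176 166 169 112 108 110 105  61  42  43  44  44  44  45  88  87  87  90  33  37  41  44  48  54  58  74  81 168 169
181 152 173  99 108 102 102  41  43  42  40  46  46  48  84  84  83  86  39  42  44  49  54 
[... 483 characters left out ...]
 174
206 161 165 146 102 111  75  47  47  45  43  42  43  42  42  40  43  46  45  44 143 137  30  33  53  51 131 176 169
211 161 161 164 113 109  42  43  42  40  41  41  40  38  38  38  43  42  41  42 153 110  60  25  49  48 174 175 181
216 160 168 157 107 116  35  39  39  37  40  35  37  36  36  38  40  41  42  39 159  79  60  59  54  77 178 183 177
221 173 165 157 114 100 107 107  93  67  43  33  34  35  34  42  41  40  40  38 163  62  61  57  55 193 177 169 184
226 170 167 172 107 106 113 112 101 109  96 111 109 113 110 126 122  69  45  36 218  54  59  56  52 181 168 176 181
231 155 169 171 115 109 104 108 109 120 111 106 111 110  99 114 136 136 122 127 210 178 182 168 145 187 189 185 171
```

The foot, at columns 343–392 and rows 154–193, is now well inside the mat at columns 310–412. Next I'll go to the knob.

Request:
carry_out(rows=[[[2,-4,0],[0,0,2],0.2],[[4,-8,0],[0,0,4],0.2],[[5,-12,0],[0,0,6],0.2],[[7,-16,0],[0,0,7],0.2],[[9,-20,0],[0,0,7],0.2],[[10,-24,0],[0,0,7],0.2],[[12,-28,0],[0,0,7],0.2],[[13,-32,0],[0,0,7],0.2],[[14.4,-34.2,0],[0,0,7],0.2],[[14.4,-34.2,0],[0,0,7],0.2],[[14.4,-34.2,0],[0,0,7],0.2],[[14.4,-34.2,0],[0,0,7],0.2]])

```text
clock: 47.85
tool_pos: [0.5289, -0.257, 0.2279]
eef_rot: [-0.037, 0.999, 0.001, 0.0]
contact_force: [0.9, 0.6, -0.5]
opening: 0.799
finger_force: 0.0
```

```bash
python3 - <<'E'
from car import *
s=snap("wrist");st=r.get_state();print(st["tool_pos"],st["eef_rot"].round(3),tool([.527,-.262,.102]))
a=(lambda x,y,z:onz(s,x,y,z,True)[:2].round(4))
g=cv2.cvtColor(s["bgr"],cv2.COLOR_BGR2GRAY);m=cv2.inRange(g,0,45);m[240:]=0
n,l,t,ce=cv2.connectedComponentsWithStats(m)
for i in range(1,n):
    if t[i,4]>150:print("dark",t[i],a(*ce[i],.128))
m=cv2.inRange(g,185,255);m[280:]=0;n,l,t,ce=cv2.connectedComponentsWithStats(m)
for i in range(1,n):
    if t[i,4]>60:print("pale",t[i],a(*ce[i],.016))
# rake check from top view
b=snap("top");gg=cv2.cvtColor(b["bgr"],cv2.COLOR_BGR2GRAY)
for v in range(188,230,4):print(v,' '.join('%3d'%x for x in gg[v,190:244:2]))
E
```

```text
[ 0.52885841 -0.2572372   0.22791104] [-0.037  0.999  0.001  0.   ] [ 0.23 -0.48 12.59]
dark [250 180  37  39 321] [ 0.52   -0.2638]
pale [ 301    0   70   61 2983] [ 0.3544 -0.2034]
pale [532  71  28  59 939] [0.3749 0.1182]
pale [147  73   6  49 147] [ 0.4441 -0.4066]
pale [124  75  24  48 151] [ 0.446  -0.4303]
pale [168  75  32  49 584] [ 0.4538 -0.3621]
pale [155  80  40  39 505] [ 0.439  -0.3739]
pale [120 141  29  47 148] [ 0.5229 -0.4336]
pale [ 150  143   42   48 1174] [ 0.5228 -0.3753]
pale [128 146  18  47 277] [ 0.5304 -0.4185]
pale [132 148   9  14  68] [ 0.5134 -0.4204]
pale [259 171  22  11 125] [ 0.5269 -0.2637]
pale [228 237  84  16 732] [ 0.6087 -0.2528]
pale [206 269  11  11  83] [ 0.657  -0.3288]
188 162 160 156 122  93  87  76  79  62 104 174  93  50  40  39  39  36  34  33  29  30  34  38 100 139 139 139
192 163 153 150  99  34  34  36  35  29  46 106  86  37  35  29  28  30  30  23  30  31  29  39 102 136 141 143
196 160 162 162 121  39  33  32  37  31  31  72  98  41  32  24  30  30  32  28  29  28  32  38  88 138 140 139
200 160 157 158 114  44  32  32  34  4
[... 157 characters left out ...]
  34  30  37  74 145 161 158
208 157 161 161 135  56  33  34  35  70  82  54  22  11  17  63  93  92  87  54  37  33  34  38  73 146 154 156
212 162 158 157 144  68  35  29  32  51  77  80  77  63  61  81  91  93  89  69  38  32  35  34  57 131 167 161
216 162 162 156 140  68  32  28  27  36  68  75  64  60  51  43  41  34  37  33  33  35  35  33  45 125 162 163
220 162 154 151 138  66  29  33  30  26  31  37  35  36  33  37  35  37  37  31  32  30  35  34  38 114 159 158
224 153 149 148 141  79  34  33  34  35  28  33  33  37  37  35  37  42  41  45  51  54  59  70  77 116 157 159
228 146 145 145 139 130 118 119 125 137 152 155 153 150 152 150 155 158 160 164 164 157 161 162 157 159 165 164
```

Request:
carry_out(rows=[[[0.2,-0.5,4],[0,0,0],0.2],[[0.2,-0.5,8],[0,0,0],0.2],[[0.2,-0.5,11],[0,0,0],0.2],[[0.2,-0.5,12.6],[0,0,0],0.2],[[0.2,-0.5,12.6],[0,0,0],0.2],[[0.2,-0.5,12.6],[0,0,0],1],[[0.2,-0.5,12.6],[0,0,0],1],[[0.2,-0.5,12.6],[0,0,0],1],[[0.2,-0.5,12.6],[0,0,0],1],[[0.2,-0.5,12.6],[0,0,0],1]], newtons=45)

```text
clock: 48.95
tool_pos: [0.5262, -0.2633, 0.1025]
eef_rot: [-0.036, 0.999, 0.001, 0.0]
contact_force: [-0.8, 8.6, 3.3]
opening: 0.373
finger_force: 4.3
```

Request:
carry_out(rows=[[[0,0,0],[0,0,0],1],[[0,0,0.7],[0,0,0],1],[[0,0,1.4],[0,0,0],1],[[0,0,2.1],[0,0,0],1],[[0,0,2.8],[0,0,0],1],[[0,0,3.4],[0,0,0],1],[[0,0,3.7],[0,0,0],1],[[0,0,3.8],[0,0,0],1],[[0,0,3.8],[0,0,0],1],[[0,0,3.8],[0,0,0],1]])

```text
clock: 49.95
tool_pos: [0.5263, -0.2626, 0.0674]
eef_rot: [-0.036, 0.999, 0.001, 0.0]
contact_force: [-5.8, 7.7, 28.9]
opening: 0.339
finger_force: 45.0
```

Request:
carry_out(rows=[[[0,0,-0.3],[0,0,0],0.4],[[0,0,-0.3],[0,0,0],0.3],[[0,0,-0.3],[0,0,0],0.2],[[0,0,-0.3],[0,0,0],0.2],[[0,0,-5],[0,0,0],0.2],[[0,0,-10],[0,0,0],0.2],[[0,0,-16],[0,0,0],0.2],[[0,0,-16],[0,0,0],0.2],[[4,2,-16],[0,0,0],0.2],[[6,4,-16],[0,0,0],0.2],[[6,4,-16],[0,0,0],0.2],[[6,4,-16],[0,0,0],0.2]])

```text
clock: 51.15
tool_pos: [0.4632, -0.2298, 0.2235]
eef_rot: [-0.035, 0.999, 0.0, -0.0]
contact_force: [-0.6, -0.6, 0.1]
opening: 0.801
finger_force: 0.0
```

```bash
python3 - <<'E'
from car import *
s=snap("wrist");st=r.get_state();print(st["tool_pos"],st["contact_force"].round(1))
a=(lambda x,y,z:onz(s,x,y,z,True)[:2].round(4))
g=cv2.cvtColor(s["bgr"],cv2.COLOR_BGR2GRAY);m=cv2.inRange(g,0,45);m[280:]=0
n,l,t,ce=cv2.connectedComponentsWithStats(m)
for i in range(1,n):
    x,y,w,h,A=t[i]
    if A>100 and y<260:print("dark",t[i],a(*ce[i],.093),a(*ce[i],.084),"width at .093",np.linalg.norm(a(x,y+h/2,.093)-a(x+w,y+h/2,.093)).round(4))
m=cv2.inRange(g,185,255);m[280:]=0;n,l,t,ce=cv2.connectedComponentsWithStats(m)
for i in range(1,n):
    if t[i,4]>12 and 200<t[i,0]<330 and t[i,1]>100:print("pale",t[i],a(*ce[i],.047))
b=snap("top");gg=cv2.cvtColor(b["bgr"],cv2.COLOR_BGR2GRAY)
for v in range(196,226,5):print(v,' '.join('%3d'%x for x in gg[v,190:244:2]))
E
```

```text
[ 0.46397139 -0.2302222   0.22359213] [ 0.2 -0.9 -0.6]
dark [221 238  32  34 825] [ 0.5225 -0.2613] [ 0.5266 -0.2622] width at .093 0.0302
dark [ 422  239  138   41 3761] [0.524 0.026] [0.5283 0.0345] width at .093 0.2257
dark [ 144  243   62   37 1539] [ 0.538 -0.316] [ 0.5427 -0.3187] width at .093 0.0648
dark [ 345  243   62   37 1535] [ 0.5252 -0.1344] [ 0.5295 -0.1311] width at .093 0.0647
dark [   0  245  129   35 3266] [ 0.56   -0.4645] [ 0.5654 -0.472 ] width at .093 0.2055
pale [231 233  12   5  30] [ 0.5205 -0.2676]
196 158 158 160 115  40  27  34  37  34  33  73  96  42  34  35  37  36  33  34  34  31  33  38  94 151 151 153
201 159 153 157 124  44  31  28  37  53  48  26  25  28  72  90  93  93  67  32  33  37  31  38  86 146 155 162
206 163 161 158 124  50  34  32  43  80  79  39  24  17  25  73  93  93  87  47  34  32  31  38  70 146 155 153
211 162 158 154 138  65  33  33  29  55  80  81  64  39  40  71  91  92  94  68  40  37  36  35  56 130 160 159
216 160 163 154 141  72  29  29  31  40  64  71  61  61  48  42  38  34  34  34  33  35  35  35  49 124 162 158
221 162 152 145 134  69  33  31  28  32  33  35  33  34  38  37  35  30  35  38  37  33  38  32  44 114 152 157
```

The knob's apparent width matches the home height, and the rake stands near the middle of its mat. I'll hand the job in.

```bash
python3 -c "
from plant import r
print(r.finish_job())"
```

```text
the job is handed in; nothing more can be done
None
```

I handed the job in; no verdict came back. The slider is at standby, both carriers found (left and right tunnels) lie in the tray, the rake is back on its mat after it was knocked aside once, and the knob is pushed home.

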